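# Clear the repair bench and set the variable transformer

## Task

Get the bench ready for a test: take the white lead case off the dial of the supply and lay it on the middle of the rubber mat, put every heatsink into the low steel tray and every transformer into the deeper plywood box. Only when all that is cleared, turn the dial until its white pointer stands at the brass set clip, and let go. Leave the mug and the meter where they are.

Things in the scene. Friction and masses are not known exactly. Their poses are not given: they have to be found in the camera images.
- heatsink0: Aluminium heatsink lying loose on the bench: a silvery finned bar 90 (own x) by 40 (own y) by 36 mm high, fins upright along x; grip it across the 40 mm. Origin: centre of its underside. About 0.2 kg. May be absent.
- heatsink1: Aluminium heatsink lying loose on the bench: a silvery finned bar 90 (own x) by 40 (own y) by 36 mm high, fins upright along x; grip it across the 40 mm. Origin: centre of its underside. About 0.2 kg. May be absent.
- heatsink2: Aluminium heatsink lying loose on the bench: a silvery finned bar 90 (own x) by 40 (own y) by 36 mm high, fins upright along x; grip it across the 40 mm. Origin: centre of its underside. About 0.2 kg. May be absent.
- transformer0: Small mains transformer standing loose on the bench: a dark laminated core 66 (own x) by 30 (own y) by 56 mm high with a copper winding, 40 (x) by 46 (y) by 36 mm, centred in it and bulging from its two broad faces; grip it from above across the winding (46 mm, along y). Origin: centre of its underside. About 0.4 kg. May be absent.
- transformer1: Small mains transformer standing loose on the bench: a dark laminated core 66 (own x) by 30 (own y) by 56 mm high with a copper winding, 40 (x) by 46 (y) by 36 mm, centred in it and bulging from its two broad faces; grip it from above across the winding (46 mm, along y). Origin: centre of its underside. About 0.4 kg. May be absent.
- low_tray: Low steel tray, fixed, for the heatsinks: 140 (own x) by 240 (own y) by 25 mm high outside, open on top, walls and floor 5 mm thick. Origin: centre of its underside, on the bench.
- deep_box: Deeper plywood box, fixed, for the transformers: 140 (own x) by 240 (own y) by 50 mm high outside, open on top, walls and floor 5 mm thick. Origin: centre of its underside, on the bench. The tray and the box stand left and right, either way round.
- lead_case: White hard plastic case for test leads, loose, 150 (own x) by 46 (own y) by 34 mm high, with a grey seam and two clasps; at the start it lies balanced flat on top of the dial knob. Grip it across the 46 mm, with the fingertips no lower than its underside (the knob below is wider than the case). Origin: centre of its underside. About 0.18 kg.
- mat: Black rubber mat, fixed flat on the bench, 120 (own x) by 200 (own y) by 3 mm thick. Origin: centre of its underside.
- supply: Bench variable transformer, fixed: a grey steel case 150 by 150 mm, 110 mm high, with a dial on its flat top, in the middle. White scale ticks every 10 degrees surround the dial. Origin: centre of its underside.
- dial (a joint): Angle of the dial, rad; grows as the dial is turned clockwise seen from above, 0 to 5.24 (its stops). It turns stiffly (about 0.05 N m) and stays where it is left.
- dial_center (a point): Point on the dial's axis, 30 mm above the supply's top, in the middle of the grip. The dial: a black skirt disc 92 mm across and 6 mm thick, and on it a round knurled knob 54 mm across, from 6 to 40 mm above the supply's top, to be gripped from above across its width at any angle.
- dial_point (a point): Tip of the white pointer line of the dial, 50 mm from its axis; it goes round with the dial. A second white line on top of the knob points the same way.
- set_mark (a point): Inner tip of the brass set clip, the mark to set: a small brass block, 23 (radially) by 10 by 6 mm high, narrowed to 5 mm at its inner end, fixed on the scale at the edge of the dial, its tip 50 mm from the dial's axis. At the start it lies 0.7 to 2.9 rad clockwise of the pointer.
- mug: White mug, 80 mm across and 90 mm high, a bystander. Origin: centre of its underside.
- meter: Grey hand-held meter lying flat, 160 by 80 by 36 mm, a bystander. Origin: centre of its underside.

How it is judged:
By the outcome, as a careful person would: the job done as asked, in the order asked, and still so for the second after the job is handed in, with the robot touching nothing.
Of heatsink0, heatsink1, heatsink2, transformer0, transformer1 only 3 to 5 are there at a start; the rules pass over those that are not, and their reading is None.
At some moment in a run one of heatsink0, heatsink1, heatsink2, transformer0, transformer1 may be knocked a few centimetres aside while the robot is not near it.
Once in a run the grip may slacken for a moment while it holds something.
It also fails if it takes over 210 s, if anything falls off the work surface, if the arm or the gripper's body presses on something with over 40 N, if the wrist force passes 120 N, or if a joint passes its speed limit or range.

## Robot

A 7-joint arm with a two-finger parallel gripper is mounted at the origin on the work surface. World frame = base frame: x ahead of the robot, y to its left, z up, the work surface at z = 0. Lengths are in m, angles in rad, forces in N, time in s.
With the tool pointing down it reaches from about 0.35 to 0.9 m from the base axis. Payload 19.9 kg.
Tool frame: the origin (TCP) lies at the very end of the fingers, on their centre line; the grasp point (between the pads) lies 19 mm behind it (robot.pinch_z is the distance from the TCP to the grasp point, in m); z points along the fingers, y is the line along which they close (so a half turn about z gives the same grasp; the last joint's range is limited). The gripper opens to 94 mm and grips with 3 to 60 N. Pads are 16 mm wide; open, the fingers measure 119 mm over their backs; the gripper's body (75 mm by 177 mm) begins 78 mm behind the grasp point.
Start: joints at [-1.345, 0.417, -0.01, 1.614, 0.005, 1.111, -0.053], TCP at [0.165, 0.603, 0.205] pointing down, gripper open.
Joint ranges: [-2.81, 2.81], [-0.39, 2.02], [-1.27, 1.25], [0.06, 2.57], [-1.19, 4.33], [0.19, 2], [-2.82, 2.82]. Speed limits (rad/s): [1.89, 1.89, 2.39, 2.39, 3.01, 3.01, 3.01].

## Interface

Orientations are given as a unit quaternion [w, x, y, z].
In Python, from rig import get_obs, snapshot, calibration, robot gives the robot as it stands.
- The arm moves only by the shell command python3 -m handwheel 'ROWS'. ROWS is JSON, a list of rows, each an object of numbers: "wx", "wy", "wz": the turn, a rotation vector about the tool's x, y, z in degrees; "tx", "ty", "tz": the shift along the tool's x, y, z in m; "gripper": the closure, from 0 (fully open) to 1 (shut). A call has 1 to 8 rows; each row shifts and turns the commanded pose from where the row before left it, along the tool's axes as they then stand; what a row does not reach is not made up. A row lasts 1/8 s, in which the tool goes at most 62.5 mm and 10.7 degrees, less where a joint would pass 70% of its speed; a pose out of reach is approached as far as the arm can. A call with a gripper value outside its range is refused whole. The fingers move at their own pace and stop on an object; the grip force is fixed at half the most. Time passes only in rows, so rows that do not move let the fingers close. It gives the time, the measured TCP pose, the force, the opening and the grip force at its end, in the units of the state.
- get_obs(): the state, without advancing time (a new reading comes with each control period).
- snapshot(name): name is "scene" or "top"; returns the picture (420x560x3 uint8, red, green, blue); there is no depth.
- calibration(name): a dict with "fx", "fy", "cx", "cy" (pixels), "pose" (4x4, takes a point from camera to world coordinates). Camera axes: x right, y up, looking along -z (the intrinsics and any distortion apply to the point x, -y, -z); pixel columns grow to the right and rows downward; lengths in m; the calibration is good to about 2 mm. A picture is of the moment at which its call begins. calibration takes no time and is no camera call.
- robot.sign_off(): hands the job in; it is judged then, once.
The state is a dict: "clock": time; "joint_pos": joint angles; "joint_vel": joint speeds; "effort": joint torques, N m; "tcp_pos": TCP position; "ee_rot": TCP orientation; "contact_force": force on the tool from outside, world axes, zero at the start; "wrist_torque": the same for the moment, N m; "finger_gap": finger opening in m; "grip_force": force on a finger pad.
Only numpy, scipy, OpenCV 4.12 (cv2) and the standard library are available. Lean on these libraries where they do the work, as an engineer would, in place of code of your own. Each camera call takes 0.05 s, during which the arm holds its last target. There are 200 camera calls.

## Working session

There is one attempt and no reset: what is moved stays moved. The work goes in short steps, Python scripts to look and compute and a shell command to move; the robot and the scene stay as the last step left them, time stands still between calls to the robot, and variables do not carry over. Pictures are saved under pics/ and viewed, at most 14 in all, crops included, and the job is handed in when it is done.

```bash
mkdir -p pics; ls; python3 - <<'E'
from rig import get_obs, snapshot, calibration, robot
import cv2
o=get_obs(); print(o)
for n in("scene","top"):
    cv2.imwrite(f"pics/{n}0.png",cv2.resize(snapshot(n)[:,:,::-1],(800,600),interpolation=cv2.INTER_CUBIC)); print(calibration(n))
E
```

```text
pics
{'clock': 0.0, 'joint_pos': array([-1.34448917,  0.41794023, -0.01032506,  1.61417405,  0.00472528,
        1.11069729, -0.05297945]), 'joint_vel': array([-7.50284370e-04, -1.76694257e-03,  7.81913928e-04, -3.12855057e-04,
        2.12887017e-04,  2.77030751e-04,  6.48876876e-05]), 'effort': array([-7.43898654e-04, -8.51267195e+01,  6.38267845e-01, -4.26001453e+01,
       -4.88344661e-02,  1.86728704e-02,  9.07474373e-05]), 'tcp_pos': array([0.16529314, 0.60235591, 0.2048463 ]), 'ee_rot': array([-2.79812518e-05,  1.33473931e-01,  9.91052144e-01, -5.97081532e-04]), 'contact_force': array([0.55818737, 0.05737245, 0.54664879]), 'wrist_torque': array([ 0.02831588, -0.04964475,  0.01698516]), 'grip_force': 0.0, 'finger_gap': 0.09380882495707644}
{'fx': 443.353403070777, 'fy': 443.353403070777, 'cx': 285.00357142115, 'cy': 219.35942107045994, 'pose': array([[ 0.04229266, -0.8608344 ,  0.5071247 ,  1.15432914],
       [ 0.99904264,  0.04212018, -0.01181894, -0.01209492],
       [-0.01118604,  0.50713906,  0.86179165,  1.02835465],
       [ 0.        ,  0.        ,  0.        ,  1.        ]])}
{'fx': 521.1696658701591, 'fy': 521.1696658701591, 'cx': 276.436183197347, 'cy': 208.39644311011213, 'pose': array([[-0.01720791,  0.9885788 , -0.14971923,  0.41739218],
       [-0.99981416, -0.01571168,  0.01117074,  0.00224047],
       [ 0.00869081,  0.14988363,  0.98866545,  1.30353552],
       [ 0.        ,  0.        ,  0.        ,  1.        ]])}
```

View pics/top0.png

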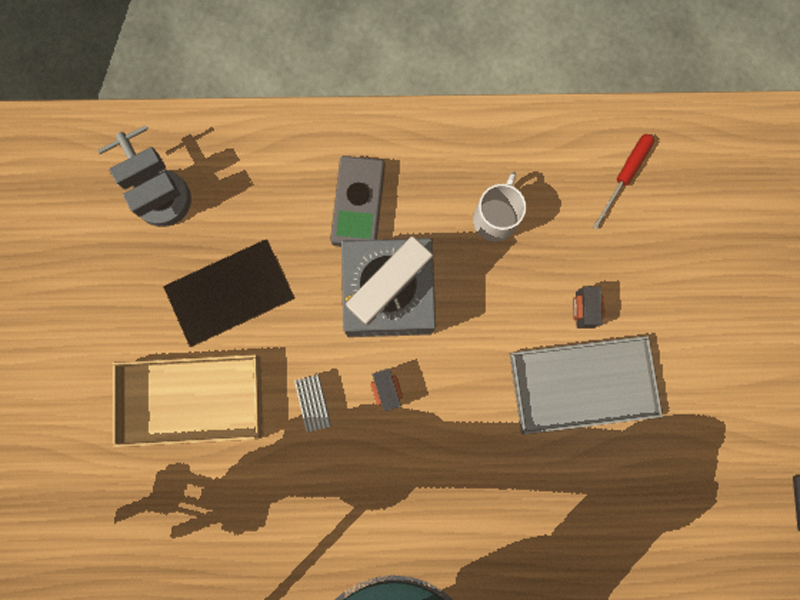

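View pics/scene0.png

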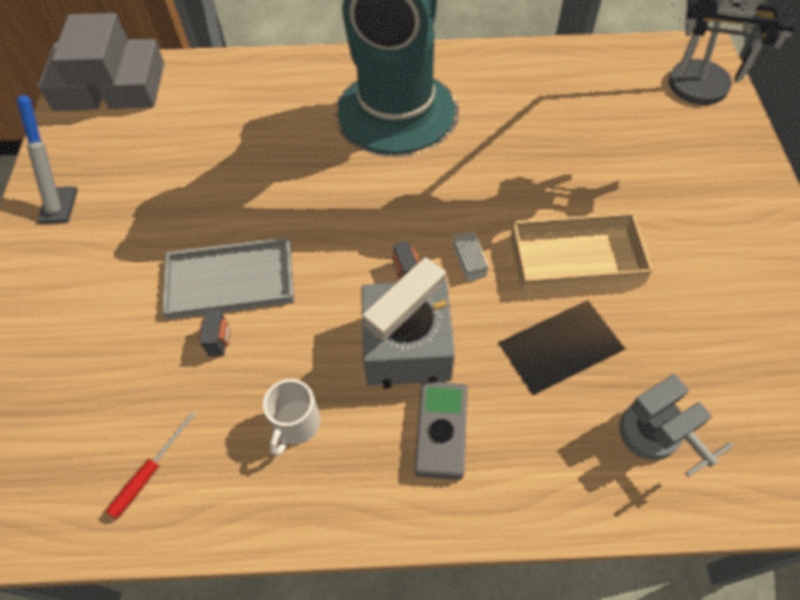

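The top view (800 px wide) shows one heatsink at (312,402) and two transformers at (387,390) and (588,306). The box is on the left, the tray on the right, the mat is at (229,293), and the case lies on the dial at (390,280). I'll enlarge the middle.

```bash
cat > h.py <<'E'
from rig import get_obs, snapshot, calibration, robot
import cv2, numpy as np
from scipy.spatial.transform import Rotation as R
def p2w(name,u,v,z,s=1.,u0=0,v0=0):
    "pixel (u,v) of a crop (offset u0,v0 enlarged s) to world at height z"
    c=calibration(name); P=c['pose']; u=(u+.5)/s-.5+u0; v=(v+.5)/s-.5+v0
    d=P[:3,:3]@np.array([(u-c['cx'])/c['fx'],-(v-c['cy'])/c['fy'],-1])
    return (P[:3,3]+d*(z-P[2,3])/d[2])[:2]
def w2p(name,p):
    c=calibration(name);P=c['pose'];q=P[:3,:3].T@(np.array(p)-P[:3,3])
    return np.array([c['cx']+c['fx']*q[0]/-q[2],c['cy']-c['fy']*q[1]/-q[2]])
def crop(name,fn,u0,v0,w,h,s):
    im=snapshot(name)[v0:v0+h,u0:u0+w,::-1]
    cv2.imwrite('pics/'+fn,cv2.resize(im,None,fx=s,fy=s,interpolation=cv2.INTER_CUBIC))
def go(x,y,z,yaw):
    "tool-frame shift and turn to a tool-down pose; yaw(deg) = world angle of closing line (mod 180)"
    o=get_obs(); r=R.from_quat(np.roll(o['ee_rot'],-1)); M=r.as_matrix()
    best=None
    for k in(0,180):
        a=np.radians(yaw+k); yv=np.array([np.cos(a),np.sin(a),0]); zv=np.array([0,0,-1.])
        T=np.column_stack([np.cross(yv,zv),yv,zv]); rv=np.degrees((r.inv()*R.from_matrix(T)).as_rotvec())
        print('turn',rv.round(1))
    d=np.array([x,y,z])-o['tcp_pos']
    print('shift tool',(M.T@d).round(4),'world',d.round(4),'closing deg',np.degrees(np.arctan2(M[1,1],M[0,1])).round(1),'j7',o['joint_pos'][6].round(2),'tilt',M[:,2].round(3),'F',o['contact_force'].round(1),'gap',o['finger_gap'].round(4),o['clock'])
    return M
E
python3 - <<'E'
from h import *
crop("top","c1.png",196,161,252,147,3)
crop("top","c2.png",75,160,200,155,4)
crop("scene","c3.png",240,165,130,105,5)
E
```

```text
(no output)
```

View pics/c1.png

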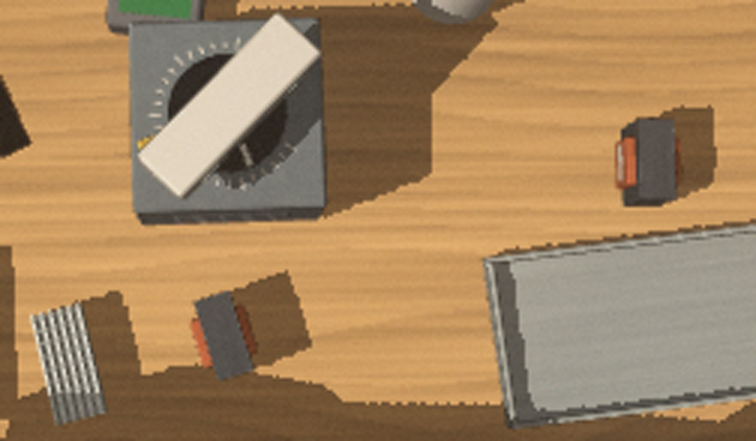

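View pics/c3.png

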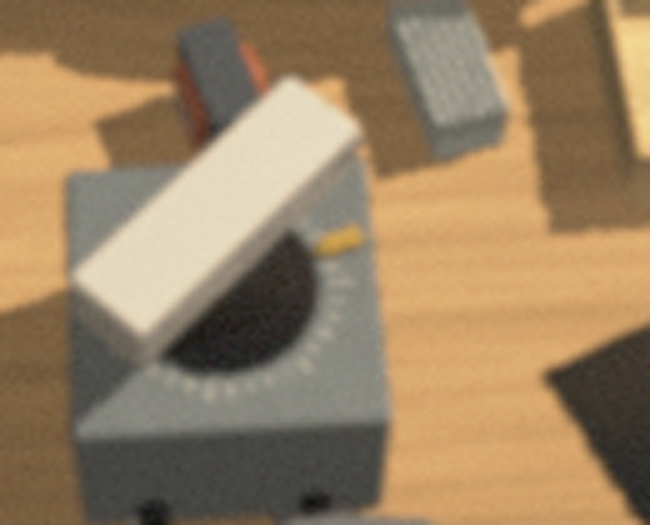

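c1 shows the case top with corners (278,13), (320,52), (182,197), (138,157), and the clip at (145,145). The pointer is at (247,155). The transformer tops are near (224,336) and (655,161), and the heatsink top is at (69,364).

```bash
python3 - <<'E'
from h import *
def rect(n,pts,z,**k):
    w=np.array([p2w("top",u,v,z,**k) for u,v in pts]); r=cv2.minAreaRect((w*1000).astype(np.float32))
    e=w[1]-w[0],w[2]-w[1]
    print(n,w.mean(0).round(4),[(round(np.linalg.norm(x),3),round(np.degrees(np.arctan2(x[1],x[0])),1)) for x in(w[1]-w[0],w[2]-w[1],w[2]-w[3],w[3]-w[0])])
c=dict(s=3,u0=196,v0=161); f=dict(s=800/560)
rect('case',[(278,13),(320,52),(182,197),(138,157)],.184,**c)
rect('supply',[(131,24),(321,18),(325,208),(134,213)],.110,**c)
rect('trA',[(193,303),(231,291),(254,370),(222,380)],.056,**c)
rect('trB',[(635,118),(673,118),(676,203),(638,203)],.056,**c)
rect('hs',[(32,316),(81,303),(105,412),(57,424)],.036,**c)
rect('mat',[(164,287),(266,240),(295,297),(190,346)],.003,**f)
rect('box',[(114,363),(257,356),(262,437),(115,444)],.05,**f)
rect('tray',[(511,353),(649,337),(662,414),(524,433)],.025,**f)
print(p2w("top",247,155,.116,**c),p2w("top",145,145,.116,**c),p2w("scene",318,248,.116,s=5,u0=240,v0=165))
M=go(.5,0,.3,45)
E
```

```text
case [ 0.6158 -0.0019] [(np.float64(0.042), np.float64(-134.6)), (np.float64(0.146), np.float64(135.8)), (np.float64(0.043), np.float64(-133.3)), (np.float64(0.147), np.float64(135.5))]
supply [ 6.205e-01 -4.000e-04] [(np.float64(0.149), np.float64(-89.0)), (np.float64(0.149), np.float64(179.8)), (np.float64(0.147), np.float64(-89.4)), (np.float64(0.148), np.float64(-179.5))]
trA [0.4522 0.0045] [(np.float64(0.032), np.float64(-73.5)), (np.float64(0.065), np.float64(-164.7)), (np.float64(0.026), np.float64(-73.8)), (np.float64(0.065), np.float64(-160.0))]
trB [ 0.587  -0.3453] [(np.float64(0.031), np.float64(-90.9)), (np.float64(0.069), np.float64(178.6)), (np.float64(0.031), np.float64(-90.9)), (np.float64(0.069), np.float64(178.9))]
hs [0.4329 0.1302] [(np.float64(0.041), np.float64(-76.1)), (np.float64(0.089), np.float64(-167.7)), (np.float64(0.039), np.float64(-77.1)), (np.float64(0.088), np.float64(-166.8))]
mat [0.6292 0.2807] [(np.float64(0.197), np.float64(-65.3)), (np.float64(0.116), np.float64(-153.4)), (np.float64(0.201), np.float64(-65.4)), (np.float64(0.116), np.float64(
[... 446 characters left out ...]
70427]
turn [-0.   0.  29.7]
turn [  -0.    -0.  -150.3]Traceback (most recent call last):
  File "<stdin>", line 16, in <module>
  File "h.py", line 24, in go
    print('shift tool',(M.T@d).round(4),'world',d.round(4),'closing deg',np.degrees(np.arctan2(M[1,1],M[0,1])).round(1),'j7',o['joint_pos'][6].round(2),'tilt',M[:,2].round(3),'F',o['contact_force'].round(1),'gap',o['finger_gap'].round(4),o['clock'])
                                                                                                                                                                                                                     ^^^^^^^^^^^^^^^^^^^^^
AttributeError: 'float' object has no attribute 'round'
```

```bash
python3 - <<'E'
s=open('h.py').read(); i=s.index('def go')
s=s[:i]+'''def go(x,y,z,yaw):
    "tool-down pose; yaw(deg) = world angle of closing line (mod 180). Turn first, then shift in the turned frame"
    o=get_obs(); r=R.from_quat(np.roll(o['ee_rot'],-1)); M=r.as_matrix(); d=np.array([x,y,z])-o['tcp_pos']
    for k in(0,180):
        a=np.radians(yaw+k); yv=np.array([np.cos(a),np.sin(a),0]); zv=np.array([0,0,-1.])
        T=np.column_stack([np.cross(yv,zv),yv,zv]); rv=np.degrees((r.inv()*R.from_matrix(T)).as_rotvec())
        print('turn',rv.round(1),'then shift',(T.T@d).round(4))
    print('closing',np.degrees(np.arctan2(M[1,1],M[0,1])).round(1),'j7',o['joint_pos'][6].round(2),'F',o['contact_force'].round(1),'gap',round(float(o['finger_gap']),4),'grip',round(float(o['grip_force']),1),'tcp',o['tcp_pos'].round(4),'t',round(o['clock'],2))
'''
open('h.py','w').write(s)
E
python3 -c "from h import *;go(.616,-.002,.28,45.5)"
```

```text
turn [-0.   0.  29.2] then shift [-0.7452 -0.1153 -0.0748]
turn [  -0.    -0.  -150.8] then shift [ 0.7452  0.1153 -0.0748]
closing 74.7 j7 -0.05 F [ 0.2  0.1 -0.3] gap 0.0942 grip 0.0 tcp [0.1653 0.6026 0.2052] t 0.25
```

```bash
python3 -m handwheel '[{"wz":9.8,"tz":-0.025},{"wz":9.7,"tz":-0.025},{"wz":9.7,"tz":-0.025},{}]' >/dev/null; python3 -m handwheel '[{"tx":-0.04,"ty":-0.0064},{"tx":-0.04,"ty":-0.0064},{"tx":-0.04,"ty":-0.0064},{"tx":-0.04,"ty":-0.0064},{"tx":-0.04,"ty":-0.0064},{"tx":-0.04,"ty":-0.0064},{"tx":-0.04,"ty":-0.0064},{"tx":-0.04,"ty":-0.0064}]'>/dev/null;  python3 -m handwheel '[{"tx":-0.04,"ty":-0.0064},{"tx":-0.04,"ty":-0.0064},{"tx":-0.04,"ty":-0.0064},{"tx":-0.04,"ty":-0.0064},{"tx":-0.04,"ty":-0.0064},{"tx":-0.04,"ty":-0.0064},{"tx":-0.04,"ty":-0.0064},{"tx":-0.04,"ty":-0.0064}]'>/dev/null; python3 -m handwheel '[{"tx":-0.04,"ty":-0.0064},{"tx":-0.04,"ty":-0.0064},{},{}]'; python3 -c "from h import *;go(.616,-.002,.153,45.5);crop('top','c4.png',150,100,250,200,3)"
```

```text
turn [-0.   0.  29.2] then shift [-0.7452 -0.1153  0.0522]
turn [  -0.    -0.  -150.8] then shift [0.7452 0.1153 0.0522]
closing 74.7 j7 -0.05 F [ 0.2  0.1 -0.3] gap 0.0942 grip 0.0 tcp [0.1653 0.6026 0.2052] t 0.25schema error: expected keys wx, wy, wz, tx, ty, tz, gripper
schema error: expected keys wx, wy, wz, tx, ty, tz, gripper
schema error: expected keys wx, wy, wz, tx, ty, tz, gripper
schema error: expected keys wx, wy, wz, tx, ty, tz, gripper
```

View pics/c4.png

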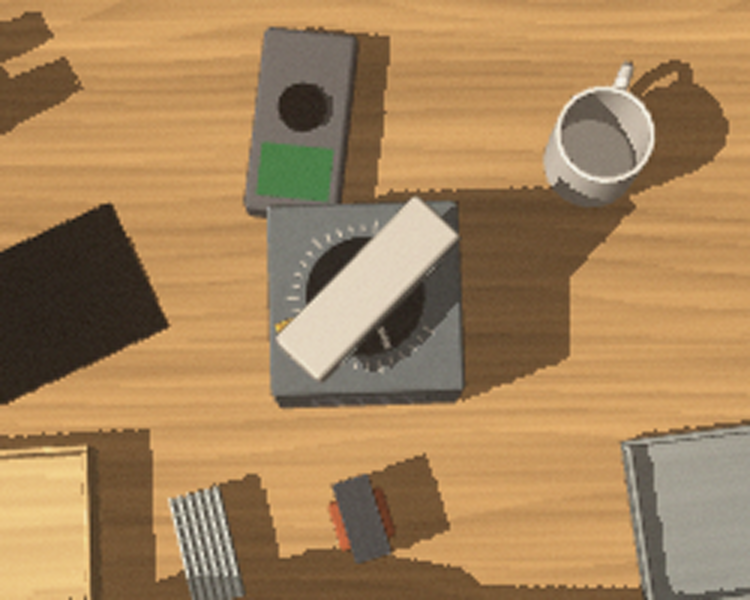

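c4 shows nothing has changed, because the moves were refused: every row needs all seven keys.

```bash
python3 -m handwheel '[{"wx":0,"wy":0,"wz":9.8,"tx":0,"ty":0,"tz":-0.025,"gripper":0},{"wx":0,"wy":0,"wz":9.7,"tx":0,"ty":0,"tz":-0.025,"gripper":0},{"wx":0,"wy":0,"wz":9.7,"tx":0,"ty":0,"tz":-0.025,"gripper":0},{"wx":0,"wy":0,"wz":0,"tx":-0.05,"ty":-0.0077,"tz":0,"gripper":0},{"wx":0,"wy":0,"wz":0,"tx":-0.05,"ty":-0.0077,"tz":0,"gripper":0},{"wx":0,"wy":0,"wz":0,"tx":-0.05,"ty":-0.0077,"tz":0,"gripper":0},{"wx":0,"wy":0,"wz":0,"tx":-0.05,"ty":-0.0077,"tz":0,"gripper":0},{"wx":0,"wy":0,"wz":0,"tx":-0.05,"ty":-0.0077,"tz":0,"gripper":0}]'
python3 -m handwheel '[{"wx":0,"wy":0,"wz":0,"tx":-0.05,"ty":-0.0077,"tz":0,"gripper":0},{"wx":0,"wy":0,"wz":0,"tx":-0.05,"ty":-0.0077,"tz":0,"gripper":0},{"wx":0,"wy":0,"wz":0,"tx":-0.05,"ty":-0.0077,"tz":0,"gripper":0},{"wx":0,"wy":0,"wz":0,"tx":-0.05,"ty":-0.0077,"tz":0,"gripper":0},{"wx":0,"wy":0,"wz":0,"tx":-0.05,"ty":-0.0077,"tz":0,"gripper":0},{"wx":0,"wy":0,"wz":0,"tx":-0.05,"ty":-0.0077,"tz":0,"gripper":0},{"wx":0,"wy":0,"wz":0,"tx":-0.05,"ty":-0.0077,"tz":0,"gripper":0},{"wx":0,"wy":0,"wz":0,"tx":-0.05,"ty":-0.0077,"tz":0,"gripper":0}]'
python3 -m handwheel '[{"wx":0,"wy":0,"wz":0,"tx":-0.05,"ty":-0.0077,"tz":0,"gripper":0},{"wx":0,"wy":0,"wz":0,"tx":-0.04,"ty":-0.006,"tz":0,"gripper":0},{"wx":0,"wy":0,"wz":0,"tx":0,"ty":0,"tz":0,"gripper":0},{"wx":0,"wy":0,"wz":0,"tx":0,"ty":0,"tz":0,"gripper":0}]'
python3 -c "from h import *;go(.616,-.002,.153,45.5);crop('top','c5.png',150,100,250,200,3);crop('scene','c5s.png',200,100,250,200,3)"
```

```text
clock: 1.3
tcp_pos: [0.3173, 0.3985, 0.2806]
ee_rot: [-0.0, 0.379, 0.925, 0.0]
contact_force: [1.5, 0.7, 0.0]
finger_gap: 0.0934
grip_force: 0.0
clock: 2.3
tcp_pos: [0.5592, 0.0741, 0.2806]
ee_rot: [0.0, 0.379, 0.925, 0.0]
contact_force: [-0.1, 1.4, 1.2]
finger_gap: 0.0941
grip_force: 0.0
clock: 2.8
tcp_pos: [0.6127, 0.003, 0.2803]
ee_rot: [-0.0, 0.379, 0.925, -0.0]
contact_force: [-0.9, 0.4, 0.0]
finger_gap: 0.094
grip_force: 0.0
turn [-0. -0. -0.] then shift [-0.0059 -0.0013  0.1273]
turn [ -0.   0. 180.] then shift [0.0059 0.0013 0.1273]
closing 45.5 j7 0.91 F [-0.9  0.4  0. ] gap 0.094 grip 0.0 tcp [0.6127 0.003  0.2803] t 2.8
```

View pics/c5.png

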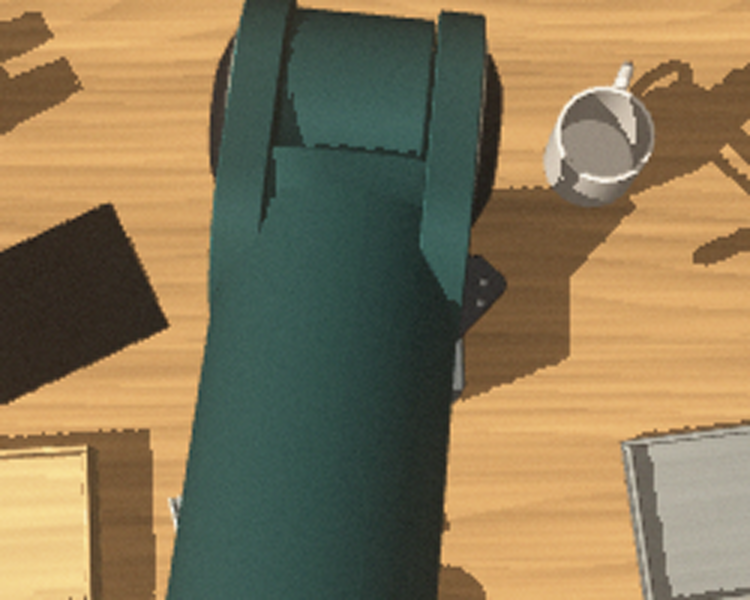

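c5 shows only the arm over the dial, hiding the case. Descending on the measured pose.

```bash
python3 -m handwheel '[{"wx":0,"wy":0,"wz":0,"tx":-0.006,"ty":-0.001,"tz":0.04,"gripper":0},{"wx":0,"wy":0,"wz":0,"tx":0,"ty":0,"tz":0.04,"gripper":0},{"wx":0,"wy":0,"wz":0,"tx":0,"ty":0,"tz":0.03,"gripper":0},{"wx":0,"wy":0,"wz":0,"tx":0,"ty":0,"tz":0.016,"gripper":0},{"wx":0,"wy":0,"wz":0,"tx":0,"ty":0,"tz":0,"gripper":0},{"wx":0,"wy":0,"wz":0,"tx":0,"ty":0,"tz":0,"gripper":1},{"wx":0,"wy":0,"wz":0,"tx":0,"ty":0,"tz":0,"gripper":1},{"wx":0,"wy":0,"wz":0,"tx":0,"ty":0,"tz":0,"gripper":1}]'
python3 -m handwheel '[{"wx":0,"wy":0,"wz":0,"tx":0,"ty":0,"tz":0,"gripper":1},{"wx":0,"wy":0,"wz":0,"tx":0,"ty":0,"tz":0,"gripper":1},{"wx":0,"wy":0,"wz":0,"tx":0,"ty":0,"tz":0,"gripper":1},{"wx":0,"wy":0,"wz":0,"tx":0,"ty":0,"tz":0,"gripper":1}]'
```

```text
clock: 3.9
tcp_pos: [0.6168, -0.0024, 0.1551]
ee_rot: [0.0, 0.379, 0.925, 0.0]
contact_force: [0.5, -0.0, -0.3]
finger_gap: 0.0675
grip_force: 0.0
clock: 4.4
tcp_pos: [0.6166, -0.0024, 0.1545]
ee_rot: [0.0, 0.379, 0.925, -0.0]
contact_force: [-1.0, -0.6, 1.5]
finger_gap: 0.046
grip_force: 30.0
```

Held (46 mm, 30 N). Lifting, then working out the way to the mat.

```bash
python3 -m handwheel '[{"wx":0,"wy":0,"wz":0,"tx":0,"ty":0,"tz":-0.02,"gripper":1},{"wx":0,"wy":0,"wz":0,"tx":0,"ty":0,"tz":-0.025,"gripper":1},{"wx":0,"wy":0,"wz":0,"tx":0,"ty":0,"tz":-0.025,"gripper":1},{"wx":0,"wy":0,"wz":9.5,"tx":0,"ty":0,"tz":0,"gripper":1},{"wx":0,"wy":0,"wz":10,"tx":0,"ty":0,"tz":0,"gripper":1},{"wx":0,"wy":0,"wz":0,"tx":0,"ty":0,"tz":0,"gripper":1},{"wx":0,"wy":0,"wz":0,"tx":0,"ty":0,"tz":0,"gripper":1}]'
python3 -c "from h import *;go(.6295,.281,.0085,25)"
```

```text
clock: 5.28
tcp_pos: [0.6166, -0.0023, 0.225]
ee_rot: [0.0, 0.528, 0.849, 0.0]
contact_force: [-0.2, -0.5, -1.7]
finger_gap: 0.0458
grip_force: 30.0
turn [0.  0.  1.2] then shift [0.2513 0.1315 0.2165]
turn [  -0.     0.  -178.8] then shift [-0.2513 -0.1315  0.2165]
closing 26.2 j7 0.63 F [-0.2 -0.5 -1.7] gap 0.0458 grip 30.0 tcp [ 0.6166 -0.0023  0.225 ] t 5.28
```

```bash
python3 -m handwheel '[{"wx":0,"wy":0,"wz":1.2,"tx":0.042,"ty":0.022,"tz":0,"gripper":1},{"wx":0,"wy":0,"wz":0,"tx":0.042,"ty":0.022,"tz":0,"gripper":1},{"wx":0,"wy":0,"wz":0,"tx":0.042,"ty":0.022,"tz":0,"gripper":1},{"wx":0,"wy":0,"wz":0,"tx":0.042,"ty":0.022,"tz":0,"gripper":1},{"wx":0,"wy":0,"wz":0,"tx":0.042,"ty":0.022,"tz":0,"gripper":1},{"wx":0,"wy":0,"wz":0,"tx":0.042,"ty":0.022,"tz":0,"gripper":1},{"wx":0,"wy":0,"wz":0,"tx":0,"ty":0,"tz":0.05,"gripper":1},{"wx":0,"wy":0,"wz":0,"tx":0,"ty":0,"tz":0.05,"gripper":1}]'
python3 -m handwheel '[{"wx":0,"wy":0,"wz":0,"tx":0,"ty":0,"tz":0.05,"gripper":1},{"wx":0,"wy":0,"wz":0,"tx":0,"ty":0,"tz":0.025,"gripper":1},{"wx":0,"wy":0,"wz":0,"tx":0,"ty":0,"tz":0.015,"gripper":1},{"wx":0,"wy":0,"wz":0,"tx":0,"ty":0,"tz":0,"gripper":1},{"wx":0,"wy":0,"wz":0,"tx":0,"ty":0,"tz":0,"gripper":1}]'
python3 -c "from h import *;go(.6295,.281,.0085,25)
crop('top','c6.png',60,100,250,200,3)"
```

```text
clock: 6.28
tcp_pos: [0.6299, 0.2825, 0.1235]
ee_rot: [0.0, 0.537, 0.843, 0.0]
contact_force: [0.8, -0.3, -1.9]
finger_gap: 0.0461
grip_force: 30.0
clock: 6.9
tcp_pos: [0.6306, 0.282, 0.0358]
ee_rot: [0.0, 0.539, 0.842, 0.001]
contact_force: [-0.1, 0.1, -1.6]
finger_gap: 0.0455
grip_force: 30.0
turn [ 0.1 -0.  -0.2] then shift [-0.0004 -0.0014  0.0273]
turn [-0.000e+00 -1.000e-01  1.798e+02] then shift [0.0004 0.0014 0.0273]
closing 24.8 j7 0.26 F [-0.1  0.1 -1.6] gap 0.0455 grip 30.0 tcp [0.6306 0.282  0.0358] t 6.9
```

```bash
python3 -m handwheel '[{"wx":0,"wy":0,"wz":0,"tx":0,"ty":-0.001,"tz":0.015,"gripper":1},{"wx":0,"wy":0,"wz":0,"tx":0,"ty":0,"tz":0.009,"gripper":1},{"wx":0,"wy":0,"wz":0,"tx":0,"ty":0,"tz":0.003,"gripper":1},{"wx":0,"wy":0,"wz":0,"tx":0,"ty":0,"tz":0.001,"gripper":1},{"wx":0,"wy":0,"wz":0,"tx":0,"ty":0,"tz":0,"gripper":1},{"wx":0,"wy":0,"wz":0,"tx":0,"ty":0,"tz":0,"gripper":1}]'
python3 -m handwheel '[{"wx":0,"wy":0,"wz":0,"tx":0,"ty":0,"tz":0,"gripper":0},{"wx":0,"wy":0,"wz":0,"tx":0,"ty":0,"tz":0,"gripper":0},{"wx":0,"wy":0,"wz":0,"tx":0,"ty":0,"tz":0,"gripper":0},{"wx":0,"wy":0,"wz":0,"tx":0,"ty":0,"tz":0,"gripper":0},{"wx":0,"wy":0,"wz":0,"tx":0,"ty":0,"tz":-0.03,"gripper":0},{"wx":0,"wy":0,"wz":0,"tx":0,"ty":0,"tz":-0.06,"gripper":0},{"wx":0,"wy":0,"wz":0,"tx":0,"ty":0,"tz":-0.06,"gripper":0},{"wx":0,"wy":0,"wz":0,"tx":0,"ty":0,"tz":0,"gripper":0}]'
python3 -c "from h import *
go(.433,.1305,.15,103.5)
a=snapshot('top')[150:330,60:460,::-1];b=snapshot('scene')[80:340,60:460,::-1]
cv2.imwrite('pics/c7.png',cv2.resize(np.vstack([a,b]),None,fx=1.36,fy=1.36))"
```

```text
clock: 7.7
tcp_pos: [0.6282, 0.2811, 0.0075]
ee_rot: [-0.001, 0.539, 0.842, -0.001]
contact_force: [-15.0, -4.4, 24.1]
finger_gap: 0.0458
grip_force: 30.0
clock: 8.7
tcp_pos: [0.6312, 0.2819, 0.1615]
ee_rot: [0.002, 0.539, 0.842, 0.003]
contact_force: [-0.4, -0.5, -0.7]
finger_gap: 0.0938
grip_force: 0.0
turn [  0.4   0.3 -78.8] then shift [ 0.2281 -0.101   0.0115]
turn [  0.3  -0.4 101.2] then shift [-0.2281  0.101   0.0115]
closing 24.7 j7 0.21 F [-0.4 -0.5 -0.7] gap 0.0938 grip 0.0 tcp [0.6312 0.2819 0.1615] t 8.7
```

View pics/c7.png

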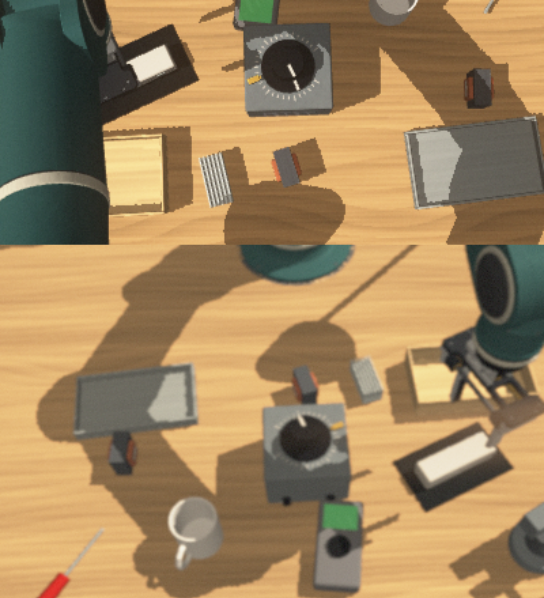

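c7 shows the case lying on the mat, the dial uncovered with its pointer toward the robot, and the loose parts unmoved. The heatsink is next.

```bash
python3 -m handwheel '[{"wx":0,"wy":0,"wz":10.1,"tx":0,"ty":0,"tz":0,"gripper":0},{"wx":0,"wy":0,"wz":10.1,"tx":0,"ty":0,"tz":0,"gripper":0},{"wx":0,"wy":0,"wz":10.1,"tx":0,"ty":0,"tz":0,"gripper":0},{"wx":0,"wy":0,"wz":10.1,"tx":0,"ty":0,"tz":0,"gripper":0},{"wx":0,"wy":0,"wz":10.1,"tx":0,"ty":0,"tz":0,"gripper":0},{"wx":0,"wy":0,"wz":10.1,"tx":0,"ty":0,"tz":0,"gripper":0},{"wx":0,"wy":0,"wz":10.1,"tx":0,"ty":0,"tz":0,"gripper":0},{"wx":0,"wy":0,"wz":10.1,"tx":0,"ty":0,"tz":0,"gripper":0}]'
python3 -m handwheel '[{"wx":0,"wy":0,"wz":10.1,"tx":0,"ty":0,"tz":0,"gripper":0},{"wx":0,"wy":0,"wz":10.1,"tx":0,"ty":0,"tz":0,"gripper":0},{"wx":0,"wy":0,"wz":0,"tx":-0.045,"ty":0.02,"tz":0,"gripper":0},{"wx":0,"wy":0,"wz":0,"tx":-0.045,"ty":0.02,"tz":0,"gripper":0},{"wx":0,"wy":0,"wz":0,"tx":-0.045,"ty":0.02,"tz":0,"gripper":0},{"wx":0,"wy":0,"wz":0,"tx":-0.045,"ty":0.02,"tz":0,"gripper":0},{"wx":0,"wy":0,"wz":0,"tx":-0.045,"ty":0.02,"tz":0,"gripper":0},{"wx":0,"wy":0,"wz":0,"tx":0,"ty":0,"tz":0,"gripper":0}]'
python3 -c "from h import *
go(.433,.1305,.01,102.7)"
```

```text
clock: 9.8
tcp_pos: [0.6284, 0.281, 0.1547]
ee_rot: [0.0, 0.957, 0.289, -0.001]
contact_force: [-0.5, -0.4, -0.2]
finger_gap: 0.0943
grip_force: 0.0
clock: 10.8
tcp_pos: [0.4313, 0.1293, 0.1554]
ee_rot: [-0.001, 0.993, 0.119, -0.001]
contact_force: [0.3, 1.7, 0.4]
finger_gap: 0.0937
grip_force: 0.0
turn [-3.00e-01 -1.00e-01 -1.79e+02] then shift [-0.0019  0.0008  0.1454]
turn [-0.1  0.2  1. ] then shift [ 0.0019 -0.0008  0.1454]
closing -76.3 j7 -1.29 F [0.3 1.7 0.4] gap 0.0937 grip 0.0 tcp [0.4313 0.1293 0.1554] t 10.8
```

```bash
python3 -m handwheel '[{"wx":0,"wy":0,"wz":1,"tx":0.002,"ty":-0.001,"tz":0.045,"gripper":0},{"wx":0,"wy":0,"wz":0,"tx":0,"ty":0,"tz":0.045,"gripper":0},{"wx":0,"wy":0,"wz":0,"tx":0,"ty":0,"tz":0.04,"gripper":0},{"wx":0,"wy":0,"wz":0,"tx":0,"ty":0,"tz":0.016,"gripper":0},{"wx":0,"wy":0,"wz":0,"tx":0,"ty":0,"tz":0,"gripper":1},{"wx":0,"wy":0,"wz":0,"tx":0,"ty":0,"tz":0,"gripper":1},{"wx":0,"wy":0,"wz":0,"tx":0,"ty":0,"tz":0,"gripper":1},{"wx":0,"wy":0,"wz":0,"tx":0,"ty":0,"tz":0,"gripper":1}]'
python3 -m handwheel '[{"wx":0,"wy":0,"wz":0,"tx":0,"ty":0,"tz":0,"gripper":1},{"wx":0,"wy":0,"wz":0,"tx":0,"ty":0,"tz":0,"gripper":1},{"wx":0,"wy":0,"wz":0,"tx":0,"ty":0,"tz":0,"gripper":1},{"wx":0,"wy":0,"wz":0,"tx":0,"ty":0,"tz":-0.03,"gripper":1},{"wx":0,"wy":0,"wz":0,"tx":0,"ty":0,"tz":-0.04,"gripper":1},{"wx":0,"wy":0,"wz":0,"tx":0,"ty":0,"tz":-0.04,"gripper":1},{"wx":0,"wy":0,"wz":0,"tx":0,"ty":0,"tz":-0.03,"gripper":1},{"wx":0,"wy":0,"wz":0,"tx":0,"ty":0,"tz":0,"gripper":1}]'
python3 -c "from h import *
go(.457,-.337,.02,96.5)"
```

```text
clock: 11.8
tcp_pos: [0.4361, 0.1325, 0.0109]
ee_rot: [-0.0, 0.994, 0.111, 0.0]
contact_force: [-0.5, -0.4, 0.5]
finger_gap: 0.0575
grip_force: 0.0
clock: 12.8
tcp_pos: [0.4365, 0.1328, 0.1516]
ee_rot: [-0.001, 0.994, 0.111, 0.001]
contact_force: [-0.1, 1.3, -3.3]
finger_gap: 0.0395
grip_force: 30.0
turn [   0.2   -0.2 -173.7] then shift [ 0.0328 -0.4691  0.1316]
turn [-0.1 -0.1  6.3] then shift [-0.0328  0.4691  0.1316]
closing -77.2 j7 -1.29 F [-0.1  1.3 -3.3] gap 0.0395 grip 30.0 tcp [0.4365 0.1328 0.1516] t 12.8
```

```bash
python3 -m handwheel '[{"wx":0,"wy":0,"wz":6.3,"tx":0,"ty":0,"tz":0,"gripper":1},{"wx":0,"wy":0,"wz":0,"tx":-0.003,"ty":0.047,"tz":0,"gripper":1},{"wx":0,"wy":0,"wz":0,"tx":-0.003,"ty":0.047,"tz":0,"gripper":1},{"wx":0,"wy":0,"wz":0,"tx":-0.003,"ty":0.047,"tz":0,"gripper":1},{"wx":0,"wy":0,"wz":0,"tx":-0.003,"ty":0.047,"tz":0,"gripper":1},{"wx":0,"wy":0,"wz":0,"tx":-0.003,"ty":0.047,"tz":0,"gripper":1},{"wx":0,"wy":0,"wz":0,"tx":-0.003,"ty":0.047,"tz":0,"gripper":1},{"wx":0,"wy":0,"wz":0,"tx":-0.003,"ty":0.047,"tz":0,"gripper":1}]'
python3 -m handwheel '[{"wx":0,"wy":0,"wz":0,"tx":-0.004,"ty":0.047,"tz":0,"gripper":1},{"wx":0,"wy":0,"wz":0,"tx":-0.004,"ty":0.047,"tz":0,"gripper":1},{"wx":0,"wy":0,"wz":0,"tx":-0.004,"ty":0.047,"tz":0,"gripper":1},{"wx":0,"wy":0,"wz":0,"tx":0,"ty":0,"tz":0,"gripper":1},{"wx":0,"wy":0,"wz":0,"tx":0,"ty":0,"tz":0,"gripper":1}]'
python3 -c "from h import *
go(.457,-.337,.016,96.5)"
```

```text
clock: 13.8
tcp_pos: [0.4514, -0.1983, 0.1491]
ee_rot: [-0.0, 0.998, 0.056, -0.001]
contact_force: [0.8, 0.6, -0.9]
finger_gap: 0.04
grip_force: 30.0
clock: 14.42
tcp_pos: [0.4554, -0.3381, 0.1491]
ee_rot: [-0.001, 0.998, 0.056, -0.001]
contact_force: [0.5, 0.3, -1.1]
finger_gap: 0.0402
grip_force: 30.0
turn [1.000e-01 1.000e-01 1.799e+02] then shift [-0.0017  0.0009  0.1331]
turn [-0.1  0.1 -0.1] then shift [ 0.0017 -0.0009  0.1331]
closing -83.6 j7 -0.41 F [ 0.5  0.3 -1.1] gap 0.0402 grip 30.0 tcp [ 0.4554 -0.3381  0.1491] t 14.43
```

```bash
python3 -m handwheel '[{"wx":0,"wy":0,"wz":0,"tx":0,"ty":0,"tz":0.045,"gripper":1},{"wx":0,"wy":0,"wz":0,"tx":0,"ty":0,"tz":0.045,"gripper":1},{"wx":0,"wy":0,"wz":0,"tx":0,"ty":0,"tz":0.03,"gripper":1},{"wx":0,"wy":0,"wz":0,"tx":0,"ty":0,"tz":0.01,"gripper":1},{"wx":0,"wy":0,"wz":0,"tx":0,"ty":0,"tz":0.003,"gripper":1},{"wx":0,"wy":0,"wz":0,"tx":0,"ty":0,"tz":0,"gripper":1},{"wx":0,"wy":0,"wz":0,"tx":0,"ty":0,"tz":0,"gripper":1}]'
python3 -m handwheel '[{"wx":0,"wy":0,"wz":0,"tx":0,"ty":0,"tz":0,"gripper":0},{"wx":0,"wy":0,"wz":0,"tx":0,"ty":0,"tz":0,"gripper":0},{"wx":0,"wy":0,"wz":0,"tx":0,"ty":0,"tz":0,"gripper":0},{"wx":0,"wy":0,"wz":0,"tx":0,"ty":0,"tz":0,"gripper":0},{"wx":0,"wy":0,"wz":0,"tx":0,"ty":0,"tz":-0.03,"gripper":0},{"wx":0,"wy":0,"wz":0,"tx":0,"ty":0,"tz":-0.05,"gripper":0},{"wx":0,"wy":0,"wz":0,"tx":0,"ty":0,"tz":-0.06,"gripper":0},{"wx":0,"wy":0,"wz":0,"tx":0,"ty":0,"tz":0,"gripper":0}]'
python3 -c "from h import *
go(.587,-.345,.16,89)
a=snapshot('top')[150:330,60:460,::-1];b=snapshot('scene')[80:340,60:460,::-1]
cv2.imwrite('pics/c8.png',cv2.resize(np.vstack([a,b]),None,fx=1.36,fy=1.36))"
```

```text
clock: 15.3
tcp_pos: [0.4565, -0.3387, 0.0184]
ee_rot: [0.0, 0.998, 0.056, 0.001]
contact_force: [-0.0, -1.0, -1.8]
finger_gap: 0.0397
grip_force: 30.0
clock: 16.3
tcp_pos: [0.4573, -0.3399, 0.1612]
ee_rot: [0.001, 0.998, 0.056, 0.003]
contact_force: [-0.3, 0.9, -0.5]
finger_gap: 0.0941
grip_force: 0.0
turn [   0.4    0.2 -172.5] then shift [-0.1298 -0.0029  0.0012]
turn [ 0.2 -0.3  7.5] then shift [0.1298 0.0029 0.0012]
closing -83.5 j7 -0.42 F [-0.3  0.9 -0.5] gap 0.0941 grip 0.0 tcp [ 0.4573 -0.3399  0.1612] t 16.3
```

View pics/c8.png

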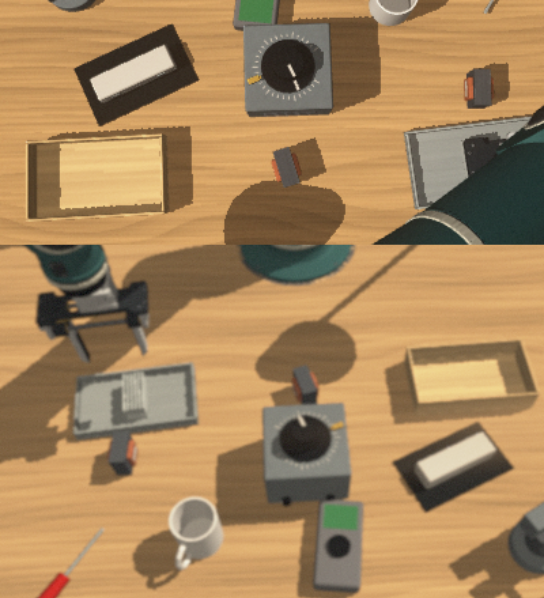

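c8 shows the heatsink in the tray at scene (132,395), the case mid-mat, and both transformers apparently unmoved. Next is transformer B.

```bash
python3 -m handwheel '[{"wx":0,"wy":0,"wz":7.5,"tx":0,"ty":0,"tz":0,"gripper":0},{"wx":0,"wy":0,"wz":0,"tx":0.044,"ty":0.001,"tz":0,"gripper":0},{"wx":0,"wy":0,"wz":0,"tx":0.043,"ty":0.001,"tz":0,"gripper":0},{"wx":0,"wy":0,"wz":0,"tx":0.043,"ty":0.001,"tz":0,"gripper":0},{"wx":0,"wy":0,"wz":0,"tx":0,"ty":0,"tz":0,"gripper":0},{"wx":0,"wy":0,"wz":0,"tx":0,"ty":0,"tz":0,"gripper":0}]'
python3 -c "from h import *
go(.587,-.345,.009,89)
crop('scene','c9.png',60,160,200,140,4)"
```

```text
clock: 17.15
tcp_pos: [0.5847, -0.3442, 0.1562]
ee_rot: [-0.0, 1.0, -0.01, -0.001]
contact_force: [-0.2, -0.4, 0.3]
finger_gap: 0.094
grip_force: 0.0
turn [  0.2   0.  179.9] then shift [-0.0024 -0.0008  0.1472]
turn [-0.   0.1 -0.1] then shift [0.0024 0.0008 0.1472]
closing -91.1 j7 -0.64 F [-0.2 -0.4  0.3] gap 0.094 grip 0.0 tcp [ 0.5847 -0.3442  0.1562] t 17.15
```

View pics/c9.png

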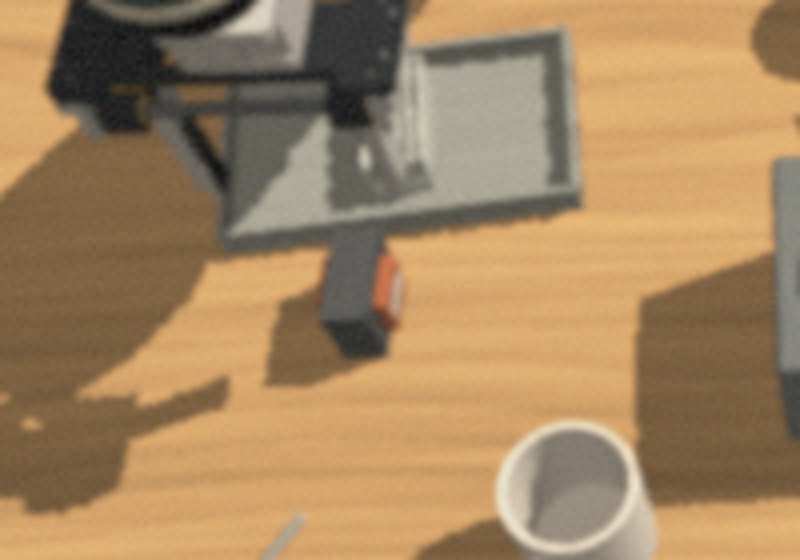

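c9 shows transformer B with its core top centred near (357,272), just past the tray's far wall.

```bash
python3 -c "from h import *
print((w2p('scene',(.587,-.345,.056))-[60,160])*4, p2w('scene',357,272,.056,s=4,u0=60,v0=160))"
python3 -m handwheel '[{"wx":0,"wy":0,"wz":0,"tx":0.002,"ty":0.001,"tz":0.045,"gripper":0},{"wx":0,"wy":0,"wz":0,"tx":0,"ty":0,"tz":0.045,"gripper":0},{"wx":0,"wy":0,"wz":0,"tx":0,"ty":0,"tz":0.04,"gripper":0},{"wx":0,"wy":0,"wz":0,"tx":0,"ty":0,"tz":0.016,"gripper":0},{"wx":0,"wy":0,"wz":0,"tx":0,"ty":0,"tz":0,"gripper":1},{"wx":0,"wy":0,"wz":0,"tx":0,"ty":0,"tz":0,"gripper":1},{"wx":0,"wy":0,"wz":0,"tx":0,"ty":0,"tz":0,"gripper":1},{"wx":0,"wy":0,"wz":0,"tx":0,"ty":0,"tz":0,"gripper":1}]'
python3 -m handwheel '[{"wx":0,"wy":0,"wz":0,"tx":0,"ty":0,"tz":0,"gripper":1},{"wx":0,"wy":0,"wz":0,"tx":0,"ty":0,"tz":0,"gripper":1},{"wx":0,"wy":0,"wz":0,"tx":0,"ty":0,"tz":0,"gripper":1},{"wx":0,"wy":0,"wz":0,"tx":0,"ty":0,"tz":-0.03,"gripper":1},{"wx":0,"wy":0,"wz":0,"tx":0,"ty":0,"tz":-0.05,"gripper":1},{"wx":0,"wy":0,"wz":0,"tx":0,"ty":0,"tz":-0.06,"gripper":1},{"wx":0,"wy":0,"wz":0,"tx":0,"ty":0,"tz":-0.06,"gripper":1},{"wx":0,"wy":0,"wz":0,"tx":0,"ty":0,"tz":0,"gripper":1}]'
python3 -c "from h import *
go(.442,.387,.2,92.3)"
```

```text
[353.47440565 267.10358421] [ 0.58954471 -0.34343432]
clock: 18.2
tcp_pos: [0.5882, -0.3451, 0.0123]
ee_rot: [0.0, 1.0, -0.009, 0.0]
contact_force: [-0.4, -0.7, 0.1]
finger_gap: 0.0576
grip_force: 0.0
clock: 19.2
tcp_pos: [0.5889, -0.346, 0.2156]
ee_rot: [0.001, 1.0, -0.009, 0.002]
contact_force: [0.3, 0.1, -5.9]
finger_gap: 0.0456
grip_force: 30.0
turn [ -0.4  -0.2 176.7] then shift [0.1173 0.7383 0.0156]
turn [ 0.1 -0.3 -3.3] then shift [-0.1173 -0.7383  0.0156]
closing -91.0 j7 -0.67 F [ 0.3  0.1 -5.9] gap 0.0456 grip 30.0 tcp [ 0.5889 -0.346   0.2156] t 19.2
```

```bash
python3 -m handwheel '[{"wx":0,"wy":0,"wz":-3.3,"tx":0,"ty":0,"tz":0,"gripper":1},{"wx":0,"wy":0,"wz":0,"tx":-0.0084,"ty":-0.053,"tz":0,"gripper":1},{"wx":0,"wy":0,"wz":0,"tx":-0.0084,"ty":-0.053,"tz":0,"gripper":1},{"wx":0,"wy":0,"wz":0,"tx":-0.0084,"ty":-0.053,"tz":0,"gripper":1},{"wx":0,"wy":0,"wz":0,"tx":-0.0084,"ty":-0.053,"tz":0,"gripper":1},{"wx":0,"wy":0,"wz":0,"tx":-0.0084,"ty":-0.053,"tz":0,"gripper":1},{"wx":0,"wy":0,"wz":0,"tx":-0.0084,"ty":-0.053,"tz":0,"gripper":1},{"wx":0,"wy":0,"wz":0,"tx":-0.0084,"ty":-0.053,"tz":0,"gripper":1}]'
python3 -m handwheel '[{"wx":0,"wy":0,"wz":0,"tx":-0.0084,"ty":-0.053,"tz":0,"gripper":1},{"wx":0,"wy":0,"wz":0,"tx":-0.0084,"ty":-0.053,"tz":0,"gripper":1},{"wx":0,"wy":0,"wz":0,"tx":-0.0084,"ty":-0.053,"tz":0,"gripper":1},{"wx":0,"wy":0,"wz":0,"tx":-0.0084,"ty":-0.053,"tz":0,"gripper":1},{"wx":0,"wy":0,"wz":0,"tx":-0.0084,"ty":-0.053,"tz":0,"gripper":1},{"wx":0,"wy":0,"wz":0,"tx":-0.0084,"ty":-0.053,"tz":0,"gripper":1},{"wx":0,"wy":0,"wz":0,"tx":-0.0084,"ty":-0.053,"tz":0,"gripper":1},{"wx":0,"wy":0,"wz":0,"tx":0,"ty":0,"tz":0,"gripper":1}]'
python3 -c "from h import *
go(.442,.39,.016,92.3)"
```

```text
clock: 20.2
tcp_pos: [0.5132, 0.0255, 0.2103]
ee_rot: [0.0, 1.0, 0.02, -0.001]
contact_force: [1.5, 0.1, -3.0]
finger_gap: 0.0455
grip_force: 30.0
clock: 21.2
tcp_pos: [0.4385, 0.3957, 0.2092]
ee_rot: [0.001, 1.0, 0.023, -0.001]
contact_force: [-0.0, 0.3, -3.9]
finger_gap: 0.0463
grip_force: 30.0
turn [  -0.2    0.2 -179.7] then shift [-0.0032 -0.0058  0.1932]
turn [0.1 0.1 0.3] then shift [0.0032 0.0058 0.1932]
closing -87.4 j7 -1.86 F [-0.   0.3 -3.9] gap 0.0463 grip 30.0 tcp [0.4385 0.3957 0.2092] t 21.2
```

```bash
python3 -m handwheel '[{"wx":0,"wy":0,"wz":0,"tx":0.003,"ty":0.005,"tz":0.05,"gripper":1},{"wx":0,"wy":0,"wz":0,"tx":0,"ty":0,"tz":0.05,"gripper":1},{"wx":0,"wy":0,"wz":0,"tx":0,"ty":0,"tz":0.05,"gripper":1},{"wx":0,"wy":0,"wz":0,"tx":0,"ty":0,"tz":0.03,"gripper":1},{"wx":0,"wy":0,"wz":0,"tx":0,"ty":0,"tz":0.01,"gripper":1},{"wx":0,"wy":0,"wz":0,"tx":0,"ty":0,"tz":0.002,"gripper":1},{"wx":0,"wy":0,"wz":0,"tx":0,"ty":0,"tz":0,"gripper":1},{"wx":0,"wy":0,"wz":0,"tx":0,"ty":0,"tz":0,"gripper":1}]'
python3 -m handwheel '[{"wx":0,"wy":0,"wz":0,"tx":0,"ty":0,"tz":0,"gripper":0.3},{"wx":0,"wy":0,"wz":0,"tx":0,"ty":0,"tz":0,"gripper":0.3},{"wx":0,"wy":0,"wz":0,"tx":0,"ty":0,"tz":0,"gripper":0.3},{"wx":0,"wy":0,"wz":0,"tx":0,"ty":0,"tz":0,"gripper":0.3},{"wx":0,"wy":0,"wz":0,"tx":0,"ty":0,"tz":-0.05,"gripper":0.3},{"wx":0,"wy":0,"wz":0,"tx":0,"ty":0,"tz":-0.06,"gripper":0.3},{"wx":0,"wy":0,"wz":0,"tx":0,"ty":0,"tz":-0.06,"gripper":0},{"wx":0,"wy":0,"wz":0,"tx":0,"ty":0,"tz":0,"gripper":0}]'
python3 -c "from h import *
go(.4525,.0045,.16,107.5)
crop('top','c10.png',60,160,280,180,2.8)"
```

```text
clock: 22.2
tcp_pos: [0.4446, 0.3874, 0.0204]
ee_rot: [-0.001, 1.0, 0.02, 0.0]
contact_force: [0.9, 0.1, -3.1]
finger_gap: 0.0458
grip_force: 30.0
clock: 23.2
tcp_pos: [0.4459, 0.3878, 0.1934]
ee_rot: [-0.002, 1.0, 0.02, 0.002]
contact_force: [0.9, 0.2, -0.1]
finger_gap: 0.0823
grip_force: 0.0
turn [ -0.4   0.3 164.8] then shift [ 0.109  -0.3676  0.0334]
turn [ -0.2  -0.3 -15.2] then shift [-0.109   0.3676  0.0334]
closing -87.7 j7 -1.84 F [ 0.9  0.2 -0.1] gap 0.0823 grip 0.0 tcp [0.4459 0.3878 0.1934] t 23.2
```

View pics/c10.png

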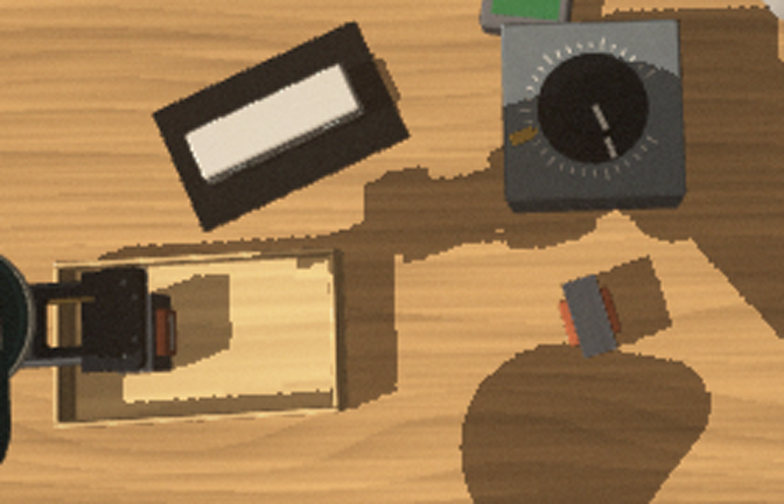

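c10 shows transformer B in the box at (165,330), and transformer A still at (590,316). The pointer tip is near (613,157) and the clip tip near (537,131). Fetching A.

```bash
python3 -m handwheel '[{"wx":0,"wy":0,"wz":-7.6,"tx":0,"ty":0,"tz":0,"gripper":0},{"wx":0,"wy":0,"wz":-7.6,"tx":0,"ty":0,"tz":0,"gripper":0},{"wx":0,"wy":0,"wz":0,"tx":-0.0155,"ty":0.0525,"tz":0,"gripper":0},{"wx":0,"wy":0,"wz":0,"tx":-0.0155,"ty":0.0525,"tz":0,"gripper":0},{"wx":0,"wy":0,"wz":0,"tx":-0.0155,"ty":0.0525,"tz":0,"gripper":0},{"wx":0,"wy":0,"wz":0,"tx":-0.0155,"ty":0.0525,"tz":0,"gripper":0},{"wx":0,"wy":0,"wz":0,"tx":-0.0155,"ty":0.0525,"tz":0,"gripper":0},{"wx":0,"wy":0,"wz":0,"tx":-0.0155,"ty":0.0525,"tz":0,"gripper":0}]'
python3 -m handwheel '[{"wx":0,"wy":0,"wz":0,"tx":-0.0155,"ty":0.0525,"tz":0.03,"gripper":0},{"wx":0,"wy":0,"wz":0,"tx":0,"ty":0,"tz":0,"gripper":0},{"wx":0,"wy":0,"wz":0,"tx":0,"ty":0,"tz":0,"gripper":0}]'
python3 -c "from h import *
go(.4525,.0045,.01,107.5)
crop('scene','c11.png',200,100,200,150,4)"
```

```text
clock: 24.25
tcp_pos: [0.4493, 0.057, 0.1887]
ee_rot: [0.0, 0.988, 0.152, -0.001]
contact_force: [0.9, 0.1, -0.1]
finger_gap: 0.0941
grip_force: 0.0
clock: 24.62
tcp_pos: [0.4509, 0.007, 0.1607]
ee_rot: [0.0, 0.988, 0.152, -0.001]
contact_force: [-0.6, 0.8, 0.3]
finger_gap: 0.0941
grip_force: 0.0
turn [ 1.000e-01 -0.000e+00  1.799e+02] then shift [-0.0008 -0.0029  0.1507]
turn [ 0.   0.1 -0.1] then shift [0.0008 0.0029 0.1507]
closing -72.6 j7 -1.0 F [-0.6  0.8  0.3] gap 0.0941 grip 0.0 tcp [0.4509 0.007  0.1607] t 24.62
```

View pics/c11.png

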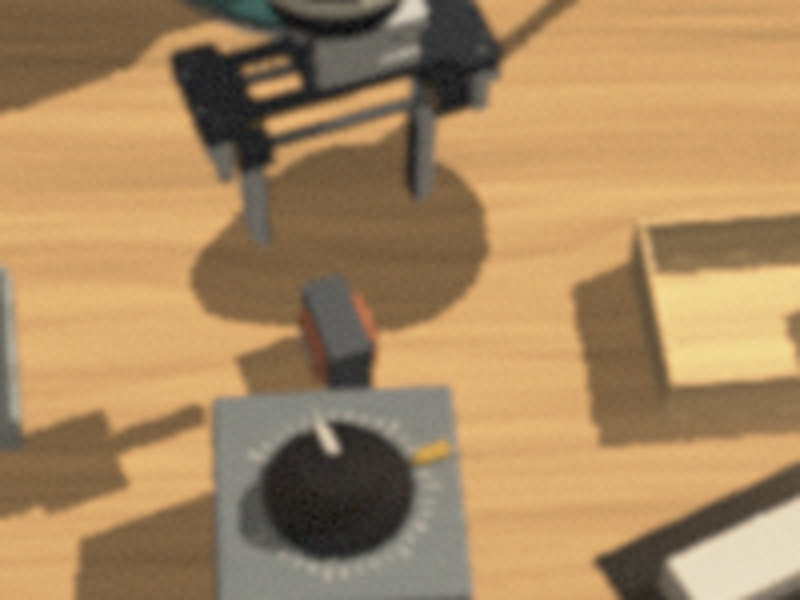

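c11 shows transformer A at (340,330), with the gripper centred behind it in this view. Descending.

```bash
python3 -m handwheel '[{"wx":0,"wy":0,"wz":0,"tx":0.001,"ty":0.003,"tz":0.045,"gripper":0},{"wx":0,"wy":0,"wz":0,"tx":0,"ty":0,"tz":0.045,"gripper":0},{"wx":0,"wy":0,"wz":0,"tx":0,"ty":0,"tz":0.04,"gripper":0},{"wx":0,"wy":0,"wz":0,"tx":0,"ty":0,"tz":0.02,"gripper":0},{"wx":0,"wy":0,"wz":0,"tx":0,"ty":0,"tz":0,"gripper":1},{"wx":0,"wy":0,"wz":0,"tx":0,"ty":0,"tz":0,"gripper":1},{"wx":0,"wy":0,"wz":0,"tx":0,"ty":0,"tz":0,"gripper":1},{"wx":0,"wy":0,"wz":0,"tx":0,"ty":0,"tz":0,"gripper":1}]'
python3 -m handwheel '[{"wx":0,"wy":0,"wz":0,"tx":0,"ty":0,"tz":0,"gripper":1},{"wx":0,"wy":0,"wz":0,"tx":0,"ty":0,"tz":0,"gripper":1},{"wx":0,"wy":0,"wz":0,"tx":0,"ty":0,"tz":0,"gripper":1},{"wx":0,"wy":0,"wz":0,"tx":0,"ty":0,"tz":-0.03,"gripper":1},{"wx":0,"wy":0,"wz":0,"tx":0,"ty":0,"tz":-0.05,"gripper":1},{"wx":0,"wy":0,"wz":0,"tx":0,"ty":0,"tz":-0.06,"gripper":1},{"wx":0,"wy":0,"wz":7.6,"tx":0,"ty":0,"tz":0,"gripper":1},{"wx":0,"wy":0,"wz":7.6,"tx":0,"ty":0,"tz":0,"gripper":1}]'
python3 -c "from h import *
go(.442,.285,.016,92.3)"
```

```text
clock: 25.68
tcp_pos: [0.4535, 0.0047, 0.0117]
ee_rot: [-0.0, 0.988, 0.152, 0.001]
contact_force: [0.2, 0.3, -0.4]
finger_gap: 0.0574
grip_force: 0.0
clock: 26.68
tcp_pos: [0.453, 0.0049, 0.1515]
ee_rot: [-0.001, 1.0, 0.018, 0.0]
contact_force: [-1.0, 0.2, -3.8]
finger_gap: 0.0461
grip_force: 29.9
turn [-1.000e-01  1.000e-01  1.798e+02] then shift [-0.0003  0.2804  0.1355]
turn [-0.1 -0.  -0.2] then shift [ 0.0003 -0.2804  0.1355]
closing -87.9 j7 -1.19 F [-1.   0.2 -3.8] gap 0.0461 grip 29.9 tcp [0.453  0.0049 0.1515] t 26.68
```

```bash
python3 -m handwheel '[{"wx":0,"wy":0,"wz":0,"tx":0,"ty":-0.047,"tz":0,"gripper":1},{"wx":0,"wy":0,"wz":0,"tx":0,"ty":-0.047,"tz":0,"gripper":1},{"wx":0,"wy":0,"wz":0,"tx":0,"ty":-0.047,"tz":0,"gripper":1},{"wx":0,"wy":0,"wz":0,"tx":0,"ty":-0.047,"tz":0,"gripper":1},{"wx":0,"wy":0,"wz":0,"tx":0,"ty":-0.047,"tz":0,"gripper":1},{"wx":0,"wy":0,"wz":0,"tx":0,"ty":-0.047,"tz":0,"gripper":1},{"wx":0,"wy":0,"wz":0,"tx":0,"ty":0,"tz":0,"gripper":1},{"wx":0,"wy":0,"wz":0,"tx":0,"ty":0,"tz":0,"gripper":1}]'
python3 -c "from h import *
go(.442,.285,.016,92.3)"
```

```text
clock: 27.68
tcp_pos: [0.4418, 0.2853, 0.1509]
ee_rot: [0.0, 1.0, 0.02, -0.0]
contact_force: [-0.5, 0.1, -3.9]
finger_gap: 0.0458
grip_force: 29.9
turn [ 0.000e+00 -1.000e-01  1.799e+02] then shift [-0.0002 -0.0003  0.1349]
turn [ 0.   0.  -0.1] then shift [0.0002 0.0003 0.1349]
closing -87.8 j7 -1.67 F [-0.5  0.1 -3.9] gap 0.0458 grip 29.9 tcp [0.4418 0.2853 0.1509] t 27.68
```

```bash
python3 -m handwheel '[{"wx":0,"wy":0,"wz":0,"tx":0,"ty":0,"tz":0.05,"gripper":1},{"wx":0,"wy":0,"wz":0,"tx":0,"ty":0,"tz":0.04,"gripper":1},{"wx":0,"wy":0,"wz":0,"tx":0,"ty":0,"tz":0.03,"gripper":1},{"wx":0,"wy":0,"wz":0,"tx":0,"ty":0,"tz":0.01,"gripper":1},{"wx":0,"wy":0,"wz":0,"tx":0,"ty":0,"tz":0.004,"gripper":1},{"wx":0,"wy":0,"wz":0,"tx":0,"ty":0,"tz":0,"gripper":1},{"wx":0,"wy":0,"wz":0,"tx":0,"ty":0,"tz":0,"gripper":1}]'
python3 -m handwheel '[{"wx":0,"wy":0,"wz":0,"tx":0,"ty":0,"tz":0,"gripper":0.3},{"wx":0,"wy":0,"wz":0,"tx":0,"ty":0,"tz":0,"gripper":0.3},{"wx":0,"wy":0,"wz":0,"tx":0,"ty":0,"tz":0,"gripper":0.3},{"wx":0,"wy":0,"wz":0,"tx":0,"ty":0,"tz":0,"gripper":0.3},{"wx":0,"wy":0,"wz":0,"tx":0,"ty":0,"tz":-0.05,"gripper":0.3},{"wx":0,"wy":0,"wz":0,"tx":0,"ty":0,"tz":-0.06,"gripper":0.3},{"wx":0,"wy":0,"wz":0,"tx":0,"ty":0,"tz":-0.06,"gripper":0},{"wx":0,"wy":0,"wz":0,"tx":0,"ty":0,"tz":-0.04,"gripper":0}]'
python3 -c "from h import *
go(.6205,0,.24,90)
a=snapshot('top');A=cv2.resize(a[150:310,60:460,::-1],None,fx=1.4,fy=1.4);B=cv2.resize(a[150:235,225:325,::-1],None,fx=4,fy=4,interpolation=2);
C=np.zeros((A.shape[0]+B.shape[0],560,3),np.uint8);C[:A.shape[0],:A.shape[1]]=A;C[A.shape[0]:,:B.shape[1]]=B;cv2.imwrite('pics/c12.png',C);print(A.shape)"
```

```text
clock: 28.55
tcp_pos: [0.4423, 0.2865, 0.018]
ee_rot: [-0.0, 1.0, 0.02, 0.0]
contact_force: [0.4, -0.8, -4.2]
finger_gap: 0.0458
grip_force: 29.9
clock: 29.55
tcp_pos: [0.4423, 0.2861, 0.2296]
ee_rot: [-0.001, 1.0, 0.02, 0.001]
contact_force: [-0.5, 0.9, -0.2]
finger_gap: 0.0824
grip_force: 0.0
turn [ 1.000e-01 -1.000e-01 -1.778e+02] then shift [-0.1782 -0.2861 -0.0104]
turn [-0.1 -0.1  2.2] then shift [ 0.1782  0.2861 -0.0104]
closing -87.8 j7 -1.76 F [-0.5  0.9 -0.2] gap 0.0824 grip 0.0 tcp [0.4423 0.2861 0.2296] t 29.55
(224, 560, 3)
```

View pics/c12.png

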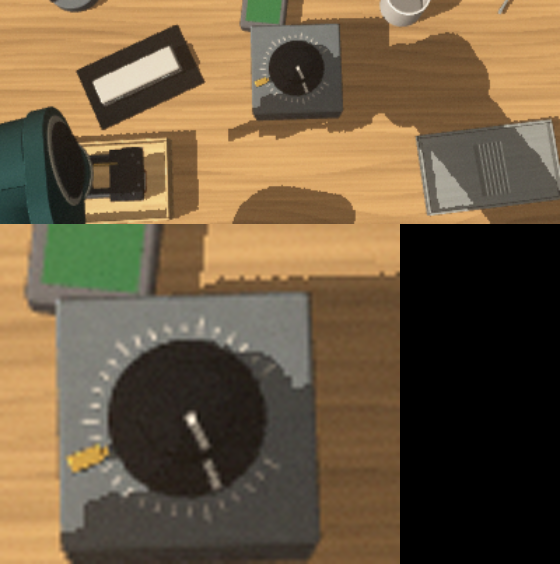

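c12 shows transformer A and the gripper over the box, and the heatsink in the tray. In the crop, the pointer line runs from (203,457) to its tip at (219,488), and the clip from (70,463) to its tip at (108,452).

```bash
python3 - <<'E'
from h import *
k=dict(s=4,u0=225,v0=150)
q=lambda u,v,z,n='top',**kk:p2w(n,u,v,z,**(kk or k))
sup=np.mean([q(u,v-224,.11) for u,v in[(57,300),(309,293),(318,541),(62,548)]],0)
# skirt rim ellipse extremes
sk=np.array([q(u,v-224,.116) for u,v in[(107,418),(267,418),(187,339),(187,498)]])
print('supply',sup,'skirt',(sk[0,1]+sk[1,1])/2,(sk[2,0]+sk[3,0])/2)
def ang(p,c): d=p-c; return np.degrees(np.arctan2(d[1],d[0])).round(1),np.linalg.norm(d).round(4)
for c in(sup,np.array([.6205,-.0004])):
    print('ptr in',ang(q(203,233,.116),c),'tip',ang(q(219,264,.115),c),'knobline',ang(q(192,415-224,.15),c),ang(q(207,448-224,.15),c),
     'clip tip',ang(q(108,228,.114),c),'mid',ang(q(88,234,.116),c),'out',ang(q(70,238,.116),c),
     'scene clip',ang(q(412,460,.115,'scene',s=4,u0=200,v0=100),c),ang(q(431,453,.116,'scene',s=4,u0=200,v0=100),c),'scene ptr',ang(q(316,412,.115,'scene',s=4,u0=200,v0=100),c),ang(q(329,440,.13,'scene',s=4,u0=200,v0=100),c))
E
```

```text
supply [6.21645978e-01 3.59294606e-04] skirt 9.14090243154704e-05 0.6213998929040312
ptr in (np.float64(-158.5), np.float64(0.0249)) tip (np.float64(-156.4), np.float64(0.045)) knobline (np.float64(-145.5), np.float64(0.0053)) (np.float64(-154.5), np.float64(0.0258)) clip tip (np.float64(112.7), np.float64(0.0495)) mid (np.float64(111.7), np.float64(0.0615)) out (np.float64(110.2), np.float64(0.0719)) scene clip (np.float64(110.3), np.float64(0.0458)) (np.float64(109.8), np.float64(0.058)) scene ptr (np.float64(-165.7), np.float64(0.0547)) (np.float64(-164.5), np.float64(0.0241))
ptr in (np.float64(-159.2), np.float64(0.0235)) tip (np.float64(-156.7), np.float64(0.0436)) knobline (np.float64(-145.2), np.float64(0.004)) (np.float64(-154.9), np.float64(0.0244)) clip tip (np.float64(111.1), np.float64(0.0497)) mid (np.float64(110.4), np.float64(0.0618)) out (np.float64(109.2), np.float64(0.0723)) scene clip (np.float64(108.7), np.float64(0.0461)) (np.float64(108.5), np.float64(0.0584)) scene ptr (np.float64(-166.2), np.float64(0.0534)) (np.float64(-165.6), np.float64(0.0228))
```

```bash
python3 -m handwheel '[{"wx":0,"wy":0,"wz":-10,"tx":0,"ty":0,"tz":0,"gripper":0},{"wx":0,"wy":0,"wz":-10,"tx":0,"ty":0,"tz":0,"gripper":0},{"wx":0,"wy":0,"wz":-10,"tx":0,"ty":0,"tz":0,"gripper":0},{"wx":0,"wy":0,"wz":-10,"tx":0,"ty":0,"tz":0,"gripper":0},{"wx":0,"wy":0,"wz":-10,"tx":0,"ty":0,"tz":0,"gripper":0},{"wx":0,"wy":0,"wz":-10,"tx":0,"ty":0,"tz":0,"gripper":0},{"wx":0,"wy":0,"wz":-10,"tx":0,"ty":0,"tz":0,"gripper":0},{"wx":0,"wy":0,"wz":0,"tx":0,"ty":0,"tz":0,"gripper":0}]'
python3 -c "from h import *
go(.6212,0,.24,-18)"
```

```text
clock: 30.6
tcp_pos: [0.442, 0.2859, 0.2271]
ee_rot: [-0.0, 0.808, 0.589, 0.0]
contact_force: [0.2, -0.2, -0.2]
finger_gap: 0.0939
grip_force: 0.0
turn [-0.  -0.   0.2] then shift [-0.2165  0.2588 -0.0129]
turn [   0.    -0.  -179.8] then shift [ 0.2165 -0.2588 -0.0129]
closing -17.8 j7 -0.7 F [ 0.2 -0.2 -0.2] gap 0.0939 grip 0.0 tcp [0.442  0.2859 0.2271] t 30.6
```

```bash
python3 -m handwheel '[{"wx":0,"wy":0,"wz":0,"tx":-0.036,"ty":0.043,"tz":0,"gripper":0},{"wx":0,"wy":0,"wz":0,"tx":-0.036,"ty":0.043,"tz":0,"gripper":0},{"wx":0,"wy":0,"wz":0,"tx":-0.036,"ty":0.043,"tz":0,"gripper":0},{"wx":0,"wy":0,"wz":0,"tx":-0.036,"ty":0.043,"tz":0,"gripper":0},{"wx":0,"wy":0,"wz":0,"tx":-0.036,"ty":0.043,"tz":0,"gripper":0},{"wx":0,"wy":0,"wz":0,"tx":-0.036,"ty":0.043,"tz":0,"gripper":0},{"wx":0,"wy":0,"wz":0,"tx":0,"ty":0,"tz":0,"gripper":0},{"wx":0,"wy":0,"wz":0,"tx":0,"ty":0,"tz":0,"gripper":0}]'
python3 -c "from h import *
go(.6212,0,.123,-18)
a=snapshot('top');import numpy as n
cv2.imwrite('pics/boxchk.png',cv2.resize(a[225:325,60:200,::-1],None,fx=3,fy=3))"
```

```text
clock: 31.6
tcp_pos: [0.6217, 0.002, 0.2267]
ee_rot: [-0.0, 0.809, 0.588, -0.0]
contact_force: [-0.3, 0.1, 0.5]
finger_gap: 0.0939
grip_force: 0.0
turn [-0.   0.   0.1] then shift [-2.100e-03  1.000e-04  1.037e-01]
turn [  -0.    -0.  -179.9] then shift [ 2.100e-03 -1.000e-04  1.037e-01]
closing -17.9 j7 -0.02 F [-0.3  0.1  0.5] gap 0.0939 grip 0.0 tcp [0.6217 0.002  0.2267] t 31.6
```

View pics/boxchk.png

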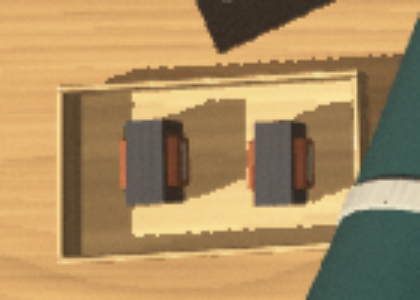

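The box crop shows both transformers standing upright in the box, at (150,160) and (280,160). Everything is cleared, so I'll grip the knob.

```bash
python3 -m handwheel '[{"wx":0,"wy":0,"wz":0,"tx":-0.002,"ty":0,"tz":0.045,"gripper":0},{"wx":0,"wy":0,"wz":0,"tx":0,"ty":0,"tz":0.035,"gripper":0},{"wx":0,"wy":0,"wz":0,"tx":0,"ty":0,"tz":0.02,"gripper":0},{"wx":0,"wy":0,"wz":0,"tx":0,"ty":0,"tz":0.002,"gripper":0},{"wx":0,"wy":0,"wz":0,"tx":0,"ty":0,"tz":0,"gripper":1},{"wx":0,"wy":0,"wz":0,"tx":0,"ty":0,"tz":0,"gripper":1},{"wx":0,"wy":0,"wz":0,"tx":0,"ty":0,"tz":0,"gripper":1},{"wx":0,"wy":0,"wz":0,"tx":0,"ty":0,"tz":0,"gripper":1}]'
python3 -m handwheel '[{"wx":0,"wy":0,"wz":0,"tx":0,"ty":0,"tz":0,"gripper":1},{"wx":0,"wy":0,"wz":0,"tx":0,"ty":0,"tz":0,"gripper":1}]'
python3 -c "from h import *
go(.6212,0,.123,-18)"
```

```text
clock: 32.65
tcp_pos: [0.6214, -0.0001, 0.1255]
ee_rot: [0.0, 0.808, 0.59, 0.0]
contact_force: [-0.3, -0.4, -0.0]
finger_gap: 0.0577
grip_force: 0.0
clock: 32.9
tcp_pos: [0.622, -0.0003, 0.1255]
ee_rot: [0.001, 0.808, 0.59, 0.001]
contact_force: [4.7, -1.6, -0.5]
finger_gap: 0.0537
grip_force: 30.0
turn [ 0.1 -0.   0.3] then shift [ 0.     -0.0009  0.0025]
turn [   0.     0.2 -179.7] then shift [-0.      0.0009  0.0025]
closing -17.7 j7 0.05 F [ 4.7 -1.6 -0.5] gap 0.0537 grip 30.0 tcp [ 6.220e-01 -3.000e-04  1.255e-01] t 32.9
```

```bash
python3 -m handwheel '[{"wx":0,"wy":0,"wz":9,"tx":0,"ty":0,"tz":0,"gripper":1},{"wx":0,"wy":0,"wz":9,"tx":0,"ty":0,"tz":0,"gripper":1},{"wx":0,"wy":0,"wz":9,"tx":0,"ty":0,"tz":0,"gripper":1},{"wx":0,"wy":0,"wz":9,"tx":0,"ty":0,"tz":0,"gripper":1},{"wx":0,"wy":0,"wz":9,"tx":0,"ty":0,"tz":0,"gripper":1},{"wx":0,"wy":0,"wz":9,"tx":0,"ty":0,"tz":0,"gripper":1},{"wx":0,"wy":0,"wz":9,"tx":0,"ty":0,"tz":0,"gripper":1},{"wx":0,"wy":0,"wz":9,"tx":0,"ty":0,"tz":0,"gripper":1}]'
python3 -m handwheel '[{"wx":0,"wy":0,"wz":9,"tx":0,"ty":0,"tz":0,"gripper":1},{"wx":0,"wy":0,"wz":9,"tx":0,"ty":0,"tz":0,"gripper":1},{"wx":0,"wy":0,"wz":0,"tx":0,"ty":0,"tz":0,"gripper":1},{"wx":0,"wy":0,"wz":0,"tx":0,"ty":0,"tz":0,"gripper":1}]'
python3 -c "from h import *
go(.6212,0,.123,72)"
```

```text
clock: 33.9
tcp_pos: [0.6223, -0.0007, 0.1256]
ee_rot: [0.001, 1.0, -0.0, 0.001]
contact_force: [8.4, -5.5, -4.6]
finger_gap: 0.0535
grip_force: 30.0
clock: 34.4
tcp_pos: [0.6223, -0.0008, 0.1256]
ee_rot: [0.001, 0.988, -0.154, 0.001]
contact_force: [7.5, -5.0, -2.2]
finger_gap: 0.0538
grip_force: 30.0
turn [ 2.000e-01  1.000e-01 -1.798e+02] then shift [0.0013 0.0004 0.0026]
turn [ 0.  -0.2  0.2] then shift [-0.0013 -0.0004  0.0026]
closing -107.8 j7 -1.3 F [ 7.5 -5.  -2.2] gap 0.0538 grip 30.0 tcp [ 0.6223 -0.0008  0.1256] t 34.4
```

Turned 90°. I'll measure the remainder with the scene camera and the top camera while still gripping.

```bash
python3 - <<'E'
from h import *
a=snapshot('top');b=snapshot('scene')
A=cv2.resize(a[150:235,225:325,::-1],None,fx=4,fy=4,interpolation=2);B=cv2.resize(b[190:265,235:335,::-1],None,fx=4,fy=4,interpolation=2)
C=np.zeros((340,800,3),np.uint8);C[:,:400]=A;C[:300,400:]=B
cv2.imwrite('pics/d1.png',C)
# is arm in the way at the clip/pointer? colour samples along rim, z=.115
c=np.array([.6218,-.0003])
for n,im in(('top',a),('scene',b)):
    for r in(.043,.055):
        print(n,r,[(t,*im[tuple(np.round(w2p(n,(*(c+r*np.array([np.cos(np.radians(t)),np.sin(np.radians(t))])),.116))[::-1]).astype(int))]) for t in range(96,130,4)])
E
```

```text
top 0.043 [(96, np.uint8(46), np.uint8(64), np.uint8(59)), (100, np.uint8(44), np.uint8(61), np.uint8(56)), (104, np.uint8(44), np.uint8(64), np.uint8(58)), (108, np.uint8(50), np.uint8(67), np.uint8(63)), (112, np.uint8(43), np.uint8(61), np.uint8(58)), (116, np.uint8(43), np.uint8(56), np.uint8(55)), (120, np.uint8(46), np.uint8(61), np.uint8(56)), (124, np.uint8(41), np.uint8(56), np.uint8(50)), (128, np.uint8(39), np.uint8(53), np.uint8(49))]
top 0.055 [(96, np.uint8(51), np.uint8(70), np.uint8(67)), (100, np.uint8(45), np.uint8(69), np.uint8(65)), (104, np.uint8(49), np.uint8(67), np.uint8(61)), (108, np.uint8(42), np.uint8(61), np.uint8(58)), (112, np.uint8(46), np.uint8(64), np.uint8(59)), (116, np.uint8(44), np.uint8(61), np.uint8(57)), (120, np.uint8(43), np.uint8(57), np.uint8(53)), (124, np.uint8(42), np.uint8(59), np.uint8(55)), (128, np.uint8(41), np.uint8(56), np.uint8(49))]
scene 0.043 [(96, np.uint8(114), np.uint8(112), np.uint8(105)), (100, np.uint8(103), np.uint8(100), np.uint8(91)), (104, np.uint8(111), np.uint8(103), np.uint8(90)), (108, np.uint8(129), np.uint8(115), np.uint8(97)), (112, np.uint8(140), np.uint8(134), np.uint8(122)), (116, np.uint8(140), np.uint8(134), np.uint8(122)), (120, np.uint8(108), np.uint8(101), np.uint8(90)), (124, np.uint8(80), np.uint8(75), np.uint8(71)), (128, np.uint8(57), np.uint8(52), np.uint8(49))]
scene 0.055 [(96, np.uint8(155), np.uint8(153), np.uint8(139)), (100, np.uint8(154), np.uint8(150), np.uint8(137)), (104, np.uint8(161), np.uint8(134), np.uint8(88)), (108, np.uint8(201), np.uint8(154), np.uint8(76)), (112, np.uint8(219), np.uint8(170), np.uint8(85)), (116, np.uint8(173), np.uint8(151), np.uint8(119)), (120, np.uint8(128), np.uint8(123), np.uint8(110)), (124, np.uint8(97), np.uint8(89), np.uint8(73)), (128, np.uint8(71), np.uint8(64), np.uint8(52))]
```

The scene camera puts the pointer at about 114° and the clip at about 110.5°, so I'll turn 3° more, release, back away and check.

```bash
python3 -m handwheel '[{"wx":0,"wy":0,"wz":3,"tx":0,"ty":0,"tz":0,"gripper":1},{"wx":0,"wy":0,"wz":0,"tx":0,"ty":0,"tz":0,"gripper":1},{"wx":0,"wy":0,"wz":0,"tx":0,"ty":0,"tz":0,"gripper":1},{"wx":0,"wy":0,"wz":0,"tx":0,"ty":0,"tz":0,"gripper":0},{"wx":0,"wy":0,"wz":0,"tx":0,"ty":0,"tz":0,"gripper":0},{"wx":0,"wy":0,"wz":0,"tx":0,"ty":0,"tz":0,"gripper":0},{"wx":0,"wy":0,"wz":0,"tx":0,"ty":0,"tz":0,"gripper":0},{"wx":0,"wy":0,"wz":0,"tx":0,"ty":0,"tz":-0.03,"gripper":0}]'
python3 -m handwheel '[{"wx":0,"wy":0,"wz":0,"tx":0,"ty":0,"tz":-0.04,"gripper":0},{"wx":0,"wy":0,"wz":0,"tx":0,"ty":0,"tz":-0.04,"gripper":0},{"wx":0,"wy":0,"wz":0,"tx":-0.02,"ty":0.045,"tz":0,"gripper":0},{"wx":0,"wy":0,"wz":0,"tx":-0.02,"ty":0.045,"tz":0,"gripper":0},{"wx":0,"wy":0,"wz":0,"tx":-0.02,"ty":0.045,"tz":0,"gripper":0},{"wx":0,"wy":0,"wz":0,"tx":-0.02,"ty":0.045,"tz":0,"gripper":0},{"wx":0,"wy":0,"wz":0,"tx":-0.02,"ty":0.045,"tz":0,"gripper":0},{"wx":0,"wy":0,"wz":0,"tx":0,"ty":0,"tz":0,"gripper":0}]'
python3 - <<'E'
from h import *
go(.6222,-.0006,.1255,-111)
a=np.mean([snapshot('top') for _ in range(4)],0).astype(np.uint8);b=snapshot('scene')
A=cv2.resize(a[170:220,230:300,::-1],None,fx=8,fy=8,interpolation=2);B=cv2.resize(b[60:260,30:510,::-1],None,fx=1.16,fy=1.16)[:,:560]
C=np.zeros((600,560,3),np.uint8);C[:400]=A[:400];C[400:]=B[-200:]
cv2.imwrite('pics/d2.png',C); cv2.imwrite('a.png',a[:,:,::-1])
g=a.astype(np.float32)
c=np.array([.6220,-.0003])
for r,z in((.020,.15),(.024,.15),(.038,.116),(.043,.116),(.052,.116),(.058,.116),(.066,.116)):
    t=np.arange(90,134,1.); p=np.array([w2p('top',(*(c+r*np.array([np.cos(np.radians(x)),np.sin(np.radians(x))])),z)) for x in t],np.float32)
    v=cv2.remap(g,p[None,:,0],p[None,:,1],1)[0]
    s=v.mean(1) if r<.05 else v[:,0]-v[:,2]
    w=np.clip(s-np.median(s)-20,0,None); print(r,(w@t/w.sum()).round(2),s.max().round(),s.min().round())
E
```

```text
clock: 35.5
tcp_pos: [0.6204, 0.0002, 0.154]
ee_rot: [0.0, 0.984, -0.18, -0.001]
contact_force: [1.5, 0.3, 0.6]
finger_gap: 0.0934
grip_force: 0.0
clock: 36.5
tcp_pos: [0.4461, -0.1772, 0.2355]
ee_rot: [-0.001, 0.983, -0.182, 0.001]
contact_force: [0.4, 0.7, -0.1]
finger_gap: 0.094
grip_force: 0.0
turn [-0.2 -0.  -0. ] then shift [ 0.1011 -0.228   0.11  ]
turn [-1.0e-01  3.0e-01  1.8e+02] then shift [-0.1011  0.228   0.11  ]
closing -111.0 j7 -1.32 F [ 0.4  0.7 -0.1] gap 0.094 grip 0.0 tcp [ 0.4461 -0.1772  0.2355] t 36.5Traceback (most recent call last):
  File "<stdin>", line 5, in <module>
ValueError: could not broadcast input array from shape (200,557,3) into shape (200,560,3)
```

```bash
python3 - <<'E'
from h import *
a=np.mean([snapshot('top') for _ in range(4)],0).astype(np.uint8);b=snapshot('scene')
A=cv2.resize(a[170:220,230:300,::-1],(560,400),interpolation=2);B=cv2.resize(b[80:250,30:506,::-1],(560,200))
cv2.imwrite('pics/d2.png',np.vstack([A,B])); cv2.imwrite('a.png',a[:,:,::-1])
g=a.astype(np.float32)
c=np.array([.6220,-.0003])
for r,z in((.020,.15),(.024,.15),(.038,.116),(.043,.116),(.052,.116),(.058,.116),(.066,.116)):
    t=np.arange(90,134,1.); p=np.array([w2p('top',(*(c+r*np.array([np.cos(np.radians(x)),np.sin(np.radians(x))])),z)) for x in t],np.float32)
    v=cv2.remap(g,p[None,:,0],p[None,:,1],1)[0]
    s=v.mean(1) if r<.05 else v[:,0]-v[:,2]
    w=np.clip(s-np.median(s)-20,0,None); print(r,(w@t/w.sum()).round(2),s.max().round(),s.min().round())
E
```

```text
0.02 108.26 216.0 39.0
0.024 108.77 212.0 38.0
0.038 109.35 215.0 40.0
0.043 109.1 215.0 40.0
0.052 111.93 123.0 7.0
0.058 111.36 135.0 7.0
0.066 111.38 137.0 6.0
```

View pics/d2.png

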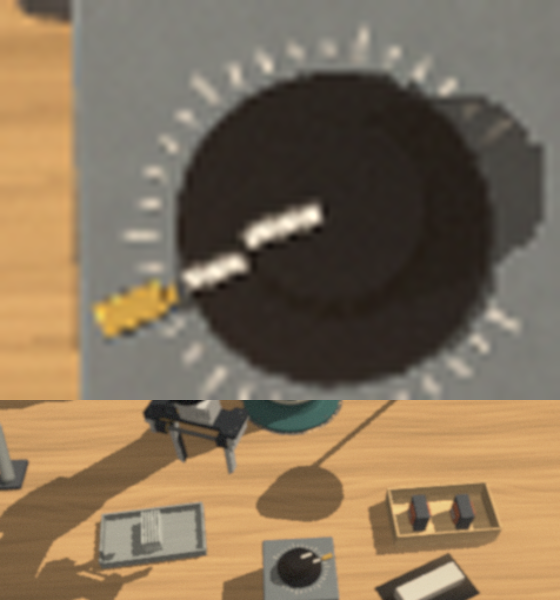

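d2 shows the pointer line (185,280)-(245,262) passing slightly clockwise of the clip tip (176,291), about 2° over. The parts sit in the tray and the box. I'll re-grip and turn back 2°.

```bash
python3 -m handwheel '[{"wx":0,"wy":0,"wz":0,"tx":0.02,"ty":-0.045,"tz":0,"gripper":0},{"wx":0,"wy":0,"wz":0,"tx":0.02,"ty":-0.045,"tz":0,"gripper":0},{"wx":0,"wy":0,"wz":0,"tx":0.02,"ty":-0.045,"tz":0,"gripper":0},{"wx":0,"wy":0,"wz":0,"tx":0.02,"ty":-0.045,"tz":0,"gripper":0},{"wx":0,"wy":0,"wz":0,"tx":0.02,"ty":-0.045,"tz":0,"gripper":0},{"wx":0,"wy":0,"wz":0,"tx":0,"ty":0,"tz":0,"gripper":0},{"wx":0,"wy":0,"wz":0,"tx":0,"ty":0,"tz":0,"gripper":0}]'
python3 -c "from h import *
go(.6222,-.0006,.1255,-111)"
```

```text
clock: 37.88
tcp_pos: [0.621, -0.0006, 0.2349]
ee_rot: [0.0, 0.984, -0.18, -0.0]
contact_force: [-0.8, -0.1, -0.7]
finger_gap: 0.0938
grip_force: 0.0
turn [0.1 0.  0.2] then shift [ 0.0011 -0.0004  0.1094]
turn [-0.000e+00  1.000e-01 -1.798e+02] then shift [-0.0011  0.0004  0.1094]
closing -110.8 j7 -1.56 F [-0.8 -0.1 -0.7] gap 0.0938 grip 0.0 tcp [ 6.210e-01 -6.000e-04  2.349e-01] t 37.88
```

```bash
python3 -m handwheel '[{"wx":0,"wy":0,"wz":0,"tx":0.001,"ty":0,"tz":0.045,"gripper":0},{"wx":0,"wy":0,"wz":0,"tx":0,"ty":0,"tz":0.04,"gripper":0},{"wx":0,"wy":0,"wz":0,"tx":0,"ty":0,"tz":0.022,"gripper":0},{"wx":0,"wy":0,"wz":0,"tx":0,"ty":0,"tz":0,"gripper":1},{"wx":0,"wy":0,"wz":0,"tx":0,"ty":0,"tz":0,"gripper":1},{"wx":0,"wy":0,"wz":0,"tx":0,"ty":0,"tz":0,"gripper":1},{"wx":0,"wy":0,"wz":0,"tx":0,"ty":0,"tz":0,"gripper":1},{"wx":0,"wy":0,"wz":0,"tx":0,"ty":0,"tz":0,"gripper":1}]'
python3 -m handwheel '[{"wx":0,"wy":0,"wz":0,"tx":0,"ty":0,"tz":0,"gripper":1},{"wx":0,"wy":0,"wz":-2,"tx":0,"ty":0,"tz":0,"gripper":1},{"wx":0,"wy":0,"wz":0,"tx":0,"ty":0,"tz":0,"gripper":1},{"wx":0,"wy":0,"wz":0,"tx":0,"ty":0,"tz":0,"gripper":1},{"wx":0,"wy":0,"wz":0,"tx":0,"ty":0,"tz":0,"gripper":0},{"wx":0,"wy":0,"wz":0,"tx":0,"ty":0,"tz":0,"gripper":0},{"wx":0,"wy":0,"wz":0,"tx":0,"ty":0,"tz":0,"gripper":0},{"wx":0,"wy":0,"wz":0,"tx":0,"ty":0,"tz":0,"gripper":0}]'
python3 -m handwheel '[{"wx":0,"wy":0,"wz":0,"tx":0,"ty":0,"tz":-0.03,"gripper":0},{"wx":0,"wy":0,"wz":0,"tx":0,"ty":0,"tz":-0.04,"gripper":0},{"wx":0,"wy":0,"wz":0,"tx":0,"ty":0,"tz":-0.04,"gripper":0},{"wx":0,"wy":0,"wz":0,"tx":-0.02,"ty":0.045,"tz":0,"gripper":0},{"wx":0,"wy":0,"wz":0,"tx":-0.02,"ty":0.045,"tz":0,"gripper":0},{"wx":0,"wy":0,"wz":0,"tx":-0.02,"ty":0.045,"tz":0,"gripper":0},{"wx":0,"wy":0,"wz":0,"tx":-0.02,"ty":0.045,"tz":0,"gripper":0},{"wx":0,"wy":0,"wz":0,"tx":-0.02,"ty":0.045,"tz":0,"gripper":0}]'
python3 -m handwheel '[{"wx":0,"wy":0,"wz":0,"tx":0,"ty":0,"tz":0,"gripper":0},{"wx":0,"wy":0,"wz":0,"tx":0,"ty":0,"tz":0,"gripper":0},{"wx":0,"wy":0,"wz":0,"tx":0,"ty":0,"tz":0,"gripper":0}]'
python3 - <<'E'
from h import *
a=np.mean([snapshot('top') for _ in range(4)],0).astype(np.uint8)
old=cv2.imread('a.png')[:,:,::-1]; m=np.abs(a.astype(int)-old).sum(2)>60
print('changed outside dial/arm (px):',m[140:330,60:225].sum(), m[:150,200:420].sum())
g=a.astype(np.float32); c=np.array([.6220,-.0003])
for r,z in((.020,.15),(.024,.15),(.038,.116),(.043,.116),(.052,.116),(.058,.116),(.066,.116)):
    t=np.arange(90,134,1.); p=np.array([w2p('top',(*(c+r*np.array([np.cos(np.radians(x)),np.sin(np.radians(x))])),z)) for x in t],np.float32)
    v=cv2.remap(g,p[None,:,0],p[None,:,1],1)[0]
    s=v.mean(1) if r<.05 else v[:,0]-v[:,2]
    w=np.clip(s-np.median(s)-20,0,None); print(r,(w@t/w.sum()).round(2))
E
```

```text
clock: 38.88
tcp_pos: [0.6224, -0.0009, 0.1288]
ee_rot: [0.0, 0.984, -0.18, 0.0]
contact_force: [-2.3, -2.4, 6.7]
finger_gap: 0.0535
grip_force: 30.0
clock: 39.88
tcp_pos: [0.6222, -0.0004, 0.1281]
ee_rot: [-0.0, 0.987, -0.163, 0.0]
contact_force: [0.7, 0.7, 1.7]
finger_gap: 0.0901
grip_force: 0.0
clock: 40.88
tcp_pos: [0.4541, -0.1824, 0.2381]
ee_rot: [-0.0, 0.987, -0.163, 0.0]
contact_force: [0.7, -0.8, 2.1]
finger_gap: 0.0944
grip_force: 0.0
clock: 41.25
tcp_pos: [0.4559, -0.1806, 0.2381]
ee_rot: [0.0, 0.987, -0.162, -0.0]
contact_force: [-0.0, -0.8, 0.6]
finger_gap: 0.094
grip_force: 0.0
changed outside dial/arm (px): 0 0
0.02 110.26
0.024 111.64
0.038 111.18
0.043 111.55
0.052 111.95
0.058 111.37
0.066 111.38
```

```bash
python3 -c "from rig import robot;print(robot.sign_off())"
```

```text
the job is handed in; nothing more can be done
None
```

The job is handed in: the case is on the middle of the mat, the one heatsink present is in the tray, both transformers are in the box, and the dial pointer measures within about half a degree of the set clip, with the gripper clear, at about 41 s on the clock.

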